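# Clamp an amplifier module in the heat-sink test stand

## Robot

A 6-joint arm with a two-finger parallel gripper is mounted at the origin on the work surface. World frame = base frame: x ahead of the robot, y to its left, z up, the work surface at z = 0. Lengths are in m, angles in rad, forces in N, time in s.
With the tool pointing down it reaches from about 0.25 to 0.775 m from the base axis. Payload 4 kg.
Tool frame: the origin (TCP) lies midway between the tips of the shut fingers; the grasp point (between the pads) lies 19 mm behind it (robot.tcp_to_grasp is the distance from the TCP to the grasp point, in m); z points along the fingers, x is the direction in which the jaws open and shut, and the axes are right-handed (so a half turn about z gives the same grasp; the last joint's range is limited). The gripper opens to 94 mm and grips with 3 to 60 N. Pads are 16 mm wide; open, the fingers measure 119 mm over their backs; the gripper's body (75 mm by 177 mm) begins 78 mm behind the grasp point.
Start: joints at [-1.267, 0.087, 1.371, -0, 1.684, -0.103], TCP at [0.218, -0.505, 0.206] pointing down, gripper open.
Joint ranges: [-3.1, 3.1], [-0.76, 2.03], [0.27, 2.55], [-1.08, 4.22], [0.17, 2.65], [-2.57, 2.57]. Speed limits (rad/s): [2.79, 2.79, 3.14, 3.14, 3.14, 3.14].

## Interface

Orientations are given as [roll, pitch, yaw] about the fixed x, y, z axes, in that order (R = Rz(yaw) Ry(pitch) Rx(roll)).
In Python, from bench import get_obs, vision, robot gives the robot as it stands.
- The arm moves only by the tool servo_tool, never from a script. Its argument "targets" is text: rows parted by semicolons, each of 7 numbers parted by spaces: the opening, from 0 (shut) to 1 (fully open), then the shift along the tool's x, y, z as a fraction of full scale, then the turn, a rotation vector about the tool's x, y, z as a fraction of full scale. A call has 1 to 12 rows; each row is the pose to reach, as a shift and turn from the pose commanded when the call began, along the tool's axes at that moment, turning the shorter way round; what a row does not reach only later rows make up. Full scale, the value 1, is 0.25 m for a shift and pi rad for a turn. A row lasts 1/12 s, in which the tool goes at most 41.7 mm and 7.16 degrees, less where a joint would pass 70% of its speed; a pose out of reach is approached as far as the arm can. A call with a number of a shift or a turn outside -1 to 1 is refused whole. A call with a gripper value outside its range is refused whole. The fingers move at their own pace and stop on an object; the grip force is fixed at half the most. Time passes only in rows, so rows that repeat a pose let the fingers close. It gives the time, the measured TCP pose, the force and the opening at its end, in the units of the state.
- get_obs(): the state, without advancing time (a new reading comes with each control period).
- vision.snapshot(name): name is "side" or "top"; returns a dict with "image" (400x640x3 uint8, red, green, blue), "mtx" (3x3 intrinsics, pixels), "world_from_camera" (4x4, takes a point from camera to world coordinates). Camera axes: x right, y down, z forward; pixel columns grow to the right and rows downward; lengths in m; the calibration is good to about 2 mm. A picture is of the moment at which its call begins. There is no depth.
- robot.close_job(): hands the job in, once; it reports no verdict.
The state is a dict: "time": time; "joint_positions": joint angles; "qvel": joint speeds; "joint_torque": joint torques, N m; "tool_pos": TCP position; "ee_rot": TCP orientation; "wrist_force": force on the tool from outside, world axes, zero at the start; "wrist_torque": the same for the moment, N m; "width": finger opening in m.
Only numpy, scipy, OpenCV 4.12 (cv2) and the standard library are available. Lean on these libraries where they do the work, as an engineer would, in place of code of your own. Each camera call takes 0.05 s, during which the arm holds its last target.

## Task

Load the amplifier module into the heat-sink test stand: lay it flat on the stand's bed with its power pack leading and slide it between the locating pins, under the clamp, until it is fully home against the stop. Then turn the clamp knob clockwise until its rubber foot just touches the power pack and give it a quarter turn more from there and no further, because overtightening cracks the pack. Let go and leave the other things on the bench where they are.

Things in the scene. Friction and masses are not known exactly. Their poses are not given: they have to be found in the camera images.
- stand: Heat-sink test stand, fixed: base plate 270 x 130 mm with a finned aluminium heat sink whose flat top, the bed, is 45 mm above the bench. Origin: on the bench straight below the clamp screw's axis; z up; x from the open loading end to the steel post. Bed: x = -138 to +52 mm, y = -60 to +60 mm. Post: 22 mm across, 132 mm tall, at x = 97 mm.
- stop (a point): Foot of the near face of the steel stop bar that stands across the bed (62 mm wide, 11 mm high), at x = +25 mm, y = 0, z = 45 mm in the stand's frame. Axes as the stand's. The module's +x end must come to rest against this face; the module's origin is then at x = -40 mm in the stand's frame.
- pins (a point): Point on the bed midway between the first pair of locating pins, at x = -32 mm in the stand's frame; a second pair is at x = +14 mm. The pins are steel, 8 mm across, 9 mm high, at y = -25 and +25 mm, so 42 mm is free between them for the 38 mm wide module (2 mm play each side).
- head: Clamp arm, fixed to the post above the bed, with the stand's x and y; origin below the clamp screw's axis at bench height, give or take 2 mm. It reaches from the post to x = -17 mm; 24 mm wide (34 at the screw, 42 at the post), underside 98 and top 121 mm above its origin. A small round knob on the post collar's side locks its height and is not used.
- knob: Clamp knob: a round black fluted grip, 40 mm across and 24 mm tall, standing on a vertical screw through the arm's end. Origin: centre of the grip, on the screw axis, about 156 mm above the bench at the start; z up; x towards a short white index mark on its top. Under it are a hub (20 mm across, 8 mm high) and bare screw: its underside starts about 23 mm above the arm. It stays where it is left.
- clamp_screw: Steel screw with a rubber swivel foot (22 mm across) that does not turn; origin as the knob's. Clockwise from above lowers screw, knob and foot 8 mm a turn. The foot starts 1.5 to 4.5 mm above a loaded pack. Thread friction is 0.16 N m, and at rest can act either way; from touch on a load torque against clockwise turning adds to it, rising evenly to 0.08 N m at a quarter turn.
- module: Amplifier module, loose, about 0.2 kg: aluminium bar 130 x 38 x 6 mm. Origin: centre of its underside; x along its length to the end with the power pack, z up. At +x the pack, a plain black block 40 x 30 mm, its flat top 22 mm above the underside; in the middle a green circuit board with parts to 21 mm high; at -x a black terminal strip with screws.
- strip (a point): Centre of the terminal strip, where to hold the module: a black block 20 mm along the module's length and 38 mm across it (the module's full width), reaching from 6 to 28 mm above the underside. The point is 53 mm from the module's origin towards -x and 22 mm above the underside. Axes as the module's.
- pack (a point): Centre of the flat top of the power pack, 40 mm from the module's origin towards +x and 22 mm above its underside. Axes as the module's. It lies straight below the clamp foot when the module is home.
- meter: Yellow multimeter lying on its back, 150 x 78 x 34 mm (bystander). Origin at the centre of its underside.
- spool: Steel-coloured spool of solder, 56 mm across, 42 mm high (bystander). Origin at the centre of its underside.
- loose_knob: Round black control knob, 42 mm across, 26 mm high, lying on the bench (bystander). Origin at the centre of its underside.
- capacitor: Upright can capacitor, 35 mm across, 55 mm high (bystander). Origin at the centre of its underside.
- driver: Screwdriver with a black handle lying on the bench (bystander). Origin on the bench below its middle.
- parts_tray: Grey divided parts tray, 110 x 160 x 28 mm (bystander). Origin at the centre of its underside.
- speaker: Round loudspeaker lying face up, 104 mm across, 48 mm high (bystander). Origin at the centre of its underside.
Not all that is in view belongs to the job. What is meant by the module is not turquoise, and is the larger of those in its own colour.

How it is judged:
By the outcome, as a careful person would: the job done as asked, in the order asked, and still so for the second after the job is handed in, with the robot touching nothing.
It also fails if it takes over 72 s, if anything falls off the work surface, if the arm or the gripper's body presses on something with over 40 N, if the wrist force passes 120 N, or if a joint passes its speed limit or range.

## Working session

There is one attempt and no reset: what is moved stays moved. The work goes in short steps, Python scripts to look and compute and a tool call to move; the robot and the scene stay as the last step left them, time stands still between calls to the robot, and variables do not carry over. Pictures are saved under pics/ and viewed, and the job is handed in when it is done.

Besides the shell and the picture viewer there is one more tool, called after "Call:" as name(argument=value, ...), one argument or row to a line, values as JSON. servo_tool: Moves the arm, as the interface text tells. Its arguments: {"type":"object","properties":{"targets":{"type":"string"}},"required":["targets"]}

```bash
ls; mkdir -p pics; python3 - <<'E'
from bench import get_obs, vision, robot
import cv2, numpy as np
o=get_obs(); print(o)
for n in ("side","top"):
    s=vision.snapshot(n); cv2.imwrite(f"pics/{n}0.png",s["image"][:,:,::-1]); print(n,s["mtx"],s["world_from_camera"])
    np.savez(f"{n}0.npz",**s)
print(robot.tcp_to_grasp)
E
```

```text
pics
{'time': 0.0, 'joint_positions': array([-1.26708463e+00,  8.79504089e-02,  1.37222263e+00,  3.07255792e-06,
        1.68359751e+00, -1.03075312e-01]), 'qvel': array([-0.00083968, -0.00156616, -0.00032081,  0.00025818, -0.00010333,
        0.0021    ]), 'joint_torque': array([ 9.34532763e-04, -3.40181744e+01, -3.02422500e+01,  7.15667009e-02,
        3.29868088e-02, -1.50008509e-04]), 'tool_pos': array([ 0.21746026, -0.50459652,  0.20432273]), 'ee_rot': array([-3.14136553e+00,  2.16602603e-03, -1.16400873e+00]), 'wrist_force': array([-0.4637169 , -0.89197429, -0.04154054]), 'wrist_torque': array([-0.02000477, -0.03047196,  0.00302937]), 'width': 0.09388551486369345}
side [[474.9793257    0.         325.94653284]
 [  0.         474.9793257  200.27485405]
 [  0.           0.           1.        ]] [[ 0.99960446 -0.00470945  0.02772615  0.45802016]
 [-0.02584059 -0.5428782   0.8394138  -1.12742329]
 [ 0.01109875 -0.83979824 -0.54278517  0.84652325]
 [ 0.          0.          0.          1.        ]]
top [[457.8255821    0.         317.74648462]
 [  0.         457.8255821  199.58623003]
 [  0.           0.           1.        ]] [[ 0.01179611 -0.99880331  0.0474636   0.4135352 ]
 [-0.99981634 -0.01249848 -0.01452862 -0.01655248]
 [ 0.01510445 -0.0472835  -0.9987673   1.56624772]
 [ 0.          0.          0.          1.        ]]
0.0188
```

View pics/side0.png

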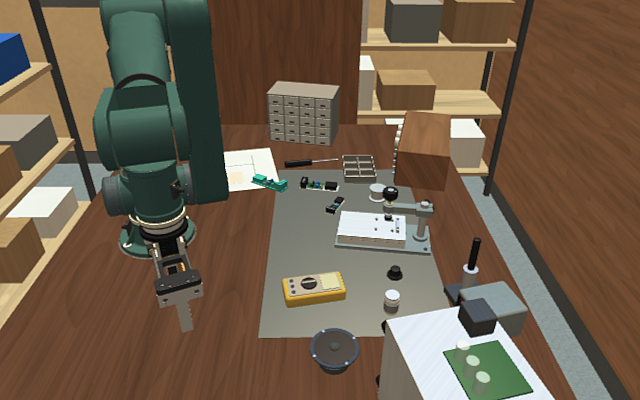

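View pics/top0.png

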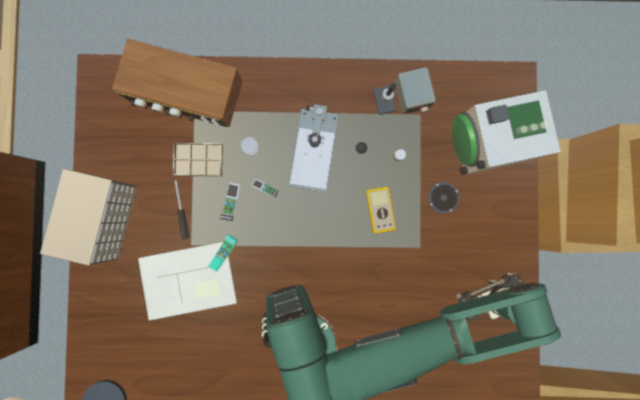

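```bash
python3 - <<'E'
import cv2
t=cv2.imread("pics/top0.png"); s=cv2.imread("pics/side0.png")
cv2.imwrite("pics/top0a.png",cv2.resize(t[100:250,190:350],None,fx=5,fy=5,interpolation=cv2.INTER_CUBIC)[:,:800][:600] if 0 else cv2.resize(t[100:220,200:350],None,fx=5,fy=5,interpolation=cv2.INTER_CUBIC))
cv2.imwrite("pics/side0a.png",cv2.resize(s[160:270,290:450],None,fx=5,fy=5,interpolation=cv2.INTER_CUBIC))
E
```

```text
(no output)
```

View pics/top0a.png

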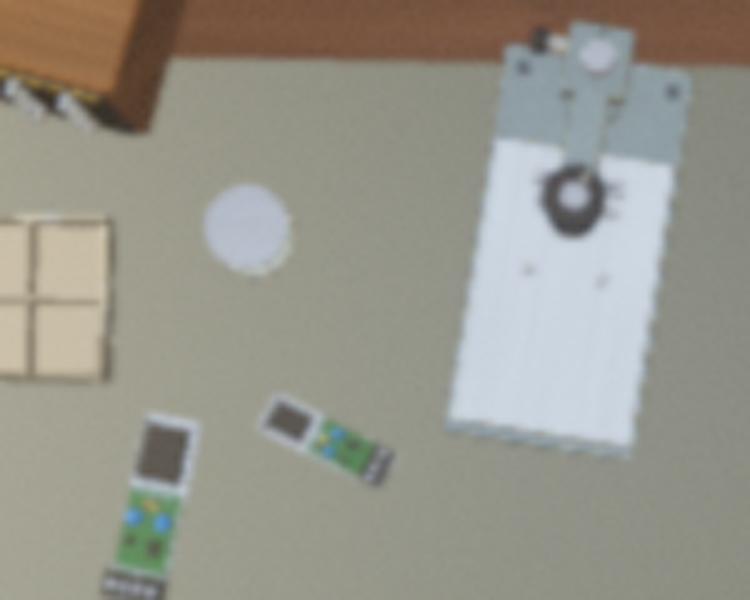

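View pics/side0a.png

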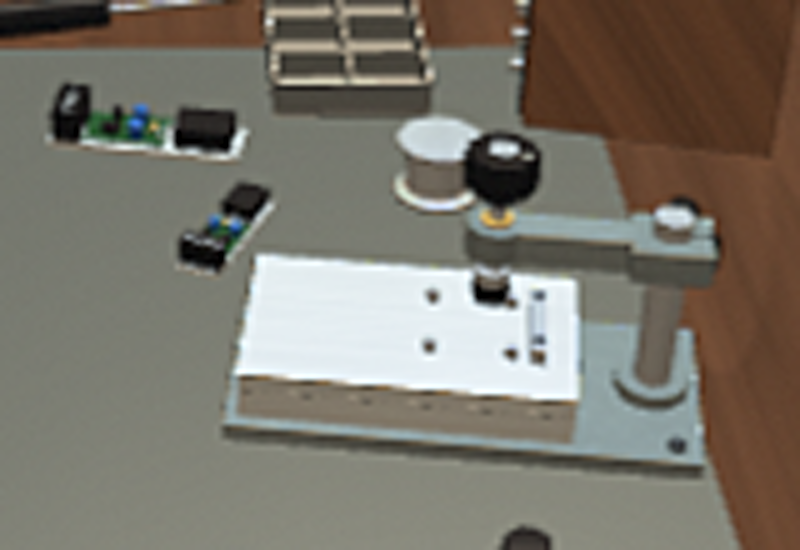

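```bash
cat > h.py <<'E'
import numpy as np, cv2
def load(n):
    d=np.load(n); return d["image"],d["mtx"],d["world_from_camera"]
def ray(s,uv):
    im,K,T=s; uv=np.atleast_2d(uv).astype(float)
    d=np.c_[(uv[:,0]-K[0,2])/K[0,0],(uv[:,1]-K[1,2])/K[1,1],np.ones(len(uv))]@T[:3,:3].T
    return T[:3,3],d
def onz(s,uv,z):
    o,d=ray(s,uv); t=(z-o[2])/d[:,2]; return o+d*t[:,None]
def proj(s,P):
    im,K,T=s; P=np.atleast_2d(P).astype(float); c=(P-T[:3,3])@T[:3,:3]; c=c/c[:,2:]; return (c@K.T)[:,:2]
def snap(n,f):
    from bench import vision
    s=vision.snapshot(n); np.savez(f+".npz",**s); cv2.imwrite(f"pics/{f}.png",s["image"][:,:,::-1])
    return s["image"],s["mtx"],s["world_from_camera"]
def tri(s1,u1,s2,u2):
    o1,d1=ray(s1,u1);o2,d2=ray(s2,u2);d1=d1[0]/np.linalg.norm(d1);d2=d2[0]/np.linalg.norm(d2)
    A=np.c_[d1,-d2];t=np.linalg.lstsq(A,o2-o1,rcond=None)[0];p=o1+t[0]*d1;q=o2+t[1]*d2
    return (p+q)/2,np.linalg.norm(p-q)
E
python3 - <<'E'
from h import *
T=load("top0.npz");S=load("side0.npz")
# bed mask top
im=T[0].astype(int)
m=((im.min(2)>185)&(np.ptp(im,axis=2)<45)).astype(np.uint8); m2=np.zeros_like(m); m2[110:200,285:345]=m[110:200,285:345]
m2=cv2.morphologyEx(m2,cv2.MORPH_CLOSE,np.ones((9,9)))
c=max(cv2.findContours(m2,cv2.RETR_EXTERNAL,cv2.CHAIN_APPROX_NONE)[0],key=cv2.contourArea)
r=cv2.minAreaRect(c); b=cv2.boxPoints(r); print("bed top",r); W=onz(T,b,.045); print(W, [np.linalg.norm(W[i]-W[i-1]) for i in range(4)], W.mean(0))
im=S[0].astype(int)
m=((im.min(2)>200)&(np.ptp(im,axis=2)<45)).astype(np.uint8); m2=np.zeros_like(m); m2[205:245,330:410]=m[205:245,330:410]
m2=cv2.morphologyEx(m2,cv2.MORPH_CLOSE,np.ones((5,5)))
c=max(cv2.findContours(m2,cv2.RETR_EXTERNAL,cv2.CHAIN_APPROX_NONE)[0],key=cv2.contourArea)
W=onz(S,c[:,0],.045)[:,:2].astype(np.float32); r=cv2.minAreaRect(W*1000); print("bed side",r,cv2.boxPoints(r))
# modules
for s,n,roi in((T,"t",(175,225,215,285)),(S,"s",(170,220,295,350))):
    im=s[0].astype(int); y0,y1,x0,x1=roi
    blk=(im.max(2)<75)&(np.ptp(im,axis=2)<25)
    m=np.zeros(blk.shape,np.uint8); m[y0:y1,x0:x1]=blk[y0:y1,x0:x1]
    N,L,st,ce=cv2.connectedComponentsWithStats(m)
    for i in range(1,N):
        if st[i,4]>4: print(n,"black",st[i],ce[i],onz(s,ce[i],.022).round(4))
    wh=(im.min(2)>165)
    m=np.zeros(blk.shape,np.uint8); m[y0:y1,x0:x1]=wh[y0:y1,x0:x1]
    N,L,st,ce=cv2.connectedComponentsWithStats(m)
    for i in range(1,N):
        if st[i,4]>4: print(n,"white",st[i],ce[i],onz(s,ce[i],.006).round(4))
E
```

```text
bed top ((311.9189453125, 157.98648071289062), (35.34577941894531, 56.224449157714844), 9.462322235107422)
[[ 0.54058028  0.05481555  0.045     ]
 [ 0.7272754   0.02661404  0.045     ]
 [ 0.70937522 -0.09044006  0.045     ]
 [ 0.52268538 -0.061515    0.045     ]] [np.float64(0.1176988721360086), np.float64(0.18881311045509916), np.float64(0.11841485372396712), np.float64(0.188917327353829)] [ 0.62497907 -0.01763137  0.045     ]
bed side ((627.2669677734375, -18.238258361816406), (118.72994232177734, 189.8616485595703), 81.76180267333984) [[524.8094   -63.38812 ]
 [712.71185  -90.593155]
 [729.72455   26.911602]
 [541.8221    54.11664 ]]
t white [230 182  10  17  41] [236.17073171 188.43902439] [[0.5222 0.2391 0.006 ]]
t white [253 186   8   5   9] [256.88888889 188.11111111] [[0.5242 0.1687 0.006 ]]
s black [346 171   4   4  16] [347.5 172.5] [[0.5807 0.3271 0.022 ]]
s black [300 177   8  12  65] [303.63076923 182.21538462] [[0.4273 0.2613 0.022 ]]
s black [345 177   5   5  23] [346.91304348 179.        ] [[0.5758 0.2818 0.022 ]]
s black [310 181   5   6  14] [312.21428571 184.14285714] [[0.4564 0.2483 0.022 ]]
s black [325 182  12   8  87] [330.57471264 185.25287356] [[0.5181 0.2406 0.022 ]]
s black [334 197  10   8  50] [338.52 199.9 ] [[0.5405 0.1496 0.022 ]]
s black [330 205   2   3   5] [330.6 206.2] [[0.5139 0.1133 0.022 ]]
s black [333 207   3   2   5] [334.2 207.4] [[0.5249 0.1064 0.022 ]]
s black [326 208   9   6  39] [329.84615385 210.53846154] [[0.5107 0.0891 0.022 ]]
s white [323 186   3   5   8] [323.5   188.625] [[0.4945 0.2452 0.006 ]]
s white [332 186   8   6  14] [336.21428571 189.        ] [[0.5375 0.2424 0.006 ]]
s white [311 189   9   1   9] [315. 189.] [[0.4657 0.243  0.006 ]]
s white [341 201   4   4   6] [342.33333333 202.33333333] [[0.5538 0.1597 0.006 ]]
s white [340 211  10   9  86] [344.70930233 215.11627907] [[0.5572 0.0869 0.006 ]]
```

```bash
python3 - <<'E'
from h import *
T=load("top0.npz");S=load("side0.npz")
im=T[0]
a=cv2.resize(im[178:226,215:245],None,fx=12,fy=12,interpolation=cv2.INTER_NEAREST)
b=cv2.resize(S[0][172:198,295:345],None,fx=8,fy=8,interpolation=cv2.INTER_NEAREST)
c=np.zeros((590,800,3),np.uint8); c[:min(576,590),:360]=a; c[:208,380:780]=b
d=cv2.resize(im[122:162,295:335],None,fx=9,fy=9,interpolation=cv2.INTER_NEAREST); c[220:580,380:740]=d
cv2.imwrite("pics/z0.png",c[:,:,::-1])
# subpixel bed edges in the top image: sample along normals from approx model
def edges(s,o,yaw,z,y,x0,x1,dirn):
    R=np.array([[np.cos(yaw),-np.sin(yaw)],[np.sin(yaw),np.cos(yaw)]]); out=[]
    g=cv2.cvtColor(s[0],cv2.COLOR_RGB2GRAY).astype(np.float32)
    ts=np.arange(-.010,.0101,.0005)
    for q in np.linspace(x0,x1,40):
        P=[(np.array([q,y+t]) if dirn=='y' else np.array([y+t,q])) for t in ts]
        W=np.c_[np.array(P)@R.T+o,np.full(len(ts),z)]; uv=proj(s,W).astype(np.float32)
        v=cv2.remap(g,uv[:,0].reshape(1,-1),uv[:,1].reshape(1,-1),cv2.INTER_LINEAR)[0]
        gr=np.abs(np.gradient(cv2.GaussianBlur(v.reshape(1,-1),(7,1),0)[0])); w=gr*(gr>gr.max()*.4)
        out.append((q,y+(w*ts).sum()/w.sum()))
    out=np.array(out); p=np.polyfit(out[:,0],out[:,1],1); r=out[:,1]-np.polyval(p,out[:,0])
    k=np.abs(r)<2.5*r.std(); p=np.polyfit(out[k,0],out[k,1],1); return p,np.polyval(p,out[:,0].mean()),r.std()
o=np.array([.6685,-.0243]);yaw=np.radians(-8.5)
for n,s in(("top",T),("side",S)):
    for y in(-.06,.06): print(n,"y edge",y,edges(s,o,yaw,.045,y,-.13,.03,'y'))
    for x in(-.138,.052): print(n,"x edge",x,edges(s,o,yaw,.045,x,-.05,.05 if x<0 else -.025,'x'))
E
```

```text
top y edge -0.06 (array([ 0.00140116, -0.06080505]), np.float64(-0.06087510566279785), np.float64(0.000490175141320555))
top y edge 0.06 (array([-0.00189998,  0.0608989 ]), np.float64(0.060993897299440984), np.float64(0.000286349607912665))
top x edge -0.138 (array([-0.00203192, -0.13931491]), np.float64(-0.13931491103379176), np.float64(0.0006856407228102914))
top x edge 0.052 (array([0.02023571, 0.05251713]), np.float64(0.05175828648631377), np.float64(0.00027613438439418405))
side y edge -0.06 (array([-0.0006692 , -0.06001041]), np.float64(-0.059976954037955825), np.float64(0.0008020537504185164))
side y edge 0.06 (array([0.00706809, 0.06134872]), np.float64(0.06099531240836409), np.float64(0.0005715576017166692))
side x edge -0.138 (array([ 0.00983377, -0.13671798]), np.float64(-0.13671797904263122), np.float64(0.00035144473144384903))
side x edge 0.052 (array([-0.00807812,  0.05358411]), np.float64(0.05388704166216316), np.float64(0.0001276122685079107))
```

View pics/z0.png

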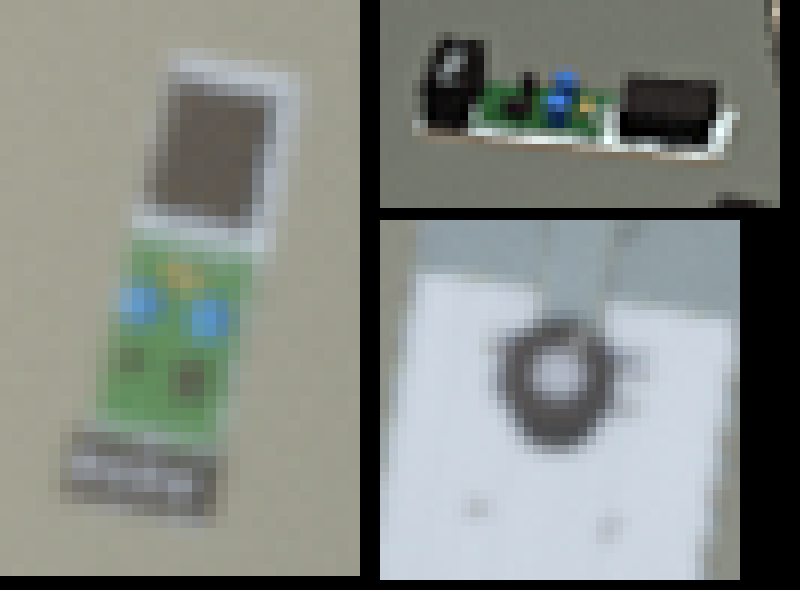

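```bash
python3 - <<'E'
from h import *
T=load("top0.npz");S=load("side0.npz")
def pc(s,quad,off,sc): return np.array(quad)/sc-.5+np.array(off)
# crops read from the enlargement
q=pc(T,[(172,82),(277,95),(252,226),(147,210)],(215,178),12)
W=onz(T,q,.022); print("pack top",W.round(4),W.mean(0)); print([np.linalg.norm(W[i]-W[i-1]).round(4) for i in range(4)])
d=(W[0]+W[1]-W[2]-W[3]);print("yaw",np.degrees(np.arctan2(d[1],d[0])))
# plate outline: top-left, top-right ; strip bottom 
q=pc(T,[(170,50),(302,72)],(215,178),12); P=onz(T,q,.006); print("plate +x end",P.round(4),np.linalg.norm(P[0]-P[1]),P.mean(0))
q=pc(T,[(72,428),(220,445),(210,522),(60,500)],(215,178),12); P2=onz(T,q,.028); print("strip",P2.round(4),P2.mean(0),[np.linalg.norm(P2[i]-P2[i-1]).round(4) for i in range(4)])
d=P.mean(0)-P2.mean(0); print(np.degrees(np.arctan2(d[1],d[0])),np.hypot(*d[:2]))
# side
q=pc(S,[(620-380,75),(716-380,80)],(295,172),8); 
q=pc(S,[(412-380,132),(728-380,157),(740-380,112)],(295,172),8); P=onz(S,q,.006); P0=onz(S,q,0.0);print("side plate",P0[:2].round(4),P.round(4))
d=P0[1]-P0[0]; print(np.degrees(np.arctan2(d[1],d[0])),np.hypot(*d[:2]))
E
```

```text
pack top [[0.5347 0.2615 0.022 ]
 [0.5314 0.232  0.022 ]
 [0.4944 0.2382 0.022 ]
 [0.4986 0.2677 0.022 ]] [0.51475598 0.24984202 0.022     ]
[np.float64(0.0366), np.float64(0.0297), np.float64(0.0375), np.float64(0.0298)]
yaw -9.710054401129643
plate +x end [[0.545  0.2651 0.006 ]
 [0.5392 0.2276 0.006 ]] 0.03796388514430365 [0.54213543 0.2463464  0.006     ]
strip [[0.437  0.2862 0.028 ]
 [0.4328 0.2449 0.028 ]
 [0.4113 0.2472 0.028 ]
 [0.4169 0.2891 0.028 ]] [0.42451326 0.26685241 0.028     ] [np.float64(0.0203), np.float64(0.0415), np.float64(0.0216), np.float64(0.0422)]
-9.889437111781957 0.11939628312467483
side plate [[0.4095 0.2598 0.    ]
 [0.5436 0.2384 0.    ]] [[0.4098 0.2499 0.006 ]
 [0.543  0.2287 0.006 ]
 [0.5498 0.2653 0.006 ]]
-9.039610772378666 0.13576176489537414
```

```bash
cat > plan.py <<'E'
import json,sys,numpy as np,os
f="cmd.json"
def get(): return json.load(open(f)) if os.path.exists(f) else dict(p=[.218,-.505,.206],yaw=-1.164)
def frac(c,x,y,z,yaw):
    a=c["yaw"]; d=np.array([x,y,z])-c["p"]
    M=np.array([[np.cos(a),np.sin(a),0],[np.sin(a),-np.cos(a),0],[0,0,-1]])
    s=(M@d)/.25; t=-(yaw-a)/np.pi; s=np.round(s,4); t=round(t,4)
    n=dict(p=list(np.array(c["p"])+M.T@s*.25),yaw=a-t*np.pi)
    return s,t,n
# usage: plan.py x y z yawdeg ... several waypoints, each a call
c=get(); v=list(map(float,sys.argv[1:]))
for i in range(0,len(v),4):
    s,t,n=frac(c,v[i],v[i+1],v[i+2],np.radians(v[i+3]))
    print(*s,0,0,t,"| mm",round(1000*np.linalg.norm(np.array(n["p"])-c["p"])),"deg",round(np.degrees(n["yaw"]-c["yaw"]),1)); c=n
json.dump(c,open(f,"w"))
E
python3 plan.py .33 -.25 .25 -18  .36 .01 .25 31  .4245 .267 .12 80.1
```

```text
-0.7595 -0.815 -0.176 0 0 -0.2705 | mm 282 deg 48.7
-0.2073 -1.0262 0.0 0 0 -0.2722 | mm 262 deg 49.0
0.7505 -0.7483 0.52 0 0 -0.2728 | mm 295 deg 49.1
```

```bash
rm cmd.json; python3 plan.py .33 -.235 .25 -18  .36 0.0 .25 31  .4245 .267 .12 80.1
```

```text
-0.8146 -0.8388 -0.176 0 0 -0.2705 | mm 296 deg 48.7
-0.1764 -0.931 0.0 0 0 -0.2722 | mm 237 deg 49.0
0.7711 -0.7827 0.52 0 0 -0.2728 | mm 304 deg 49.1
```

Call:
servo_tool(
  targets="1 -0.8146 -0.8388 -0.176 0 0 -0.2705;1 -0.8146 -0.8388 -0.176 0 0 -0.2705;1 -0.8146 -0.8388 -0.176 0 0 -0.2705;1 -0.8146 -0.8388 -0.176 0 0 -0.2705;1 -0.8146 -0.8388 -0.176 0 0 -0.2705;1 -0.8146 -0.8388 -0.176 0 0 -0.2705;1 -0.8146 -0.8388 -0.176 0 0 -0.2705;1 -0.8146 -0.8388 -0.176 0 0 -0.2705;1 -0.8146 -0.8388 -0.176 0 0 -0.2705;1 -0.8146 -0.8388 -0.176 0 0 -0.2705",
)

```text
time: 0.93
tool_pos: [0.3295, -0.2353, 0.2491]
ee_rot: [3.141, 0.0, -0.314]
wrist_force: [-0.3, -0.6, -0.7]
width: 0.0939
```

Call:
servo_tool(
  targets="1 -0.1764 -0.931 0 0 0 -0.2722;1 -0.1764 -0.931 0 0 0 -0.2722;1 -0.1764 -0.931 0 0 0 -0.2722;1 -0.1764 -0.931 0 0 0 -0.2722;1 -0.1764 -0.931 0 0 0 -0.2722;1 -0.1764 -0.931 0 0 0 -0.2722;1 -0.1764 -0.931 0 0 0 -0.2722;1 -0.1764 -0.931 0 0 0 -0.2722;1 -0.1764 -0.931 0 0 0 -0.2722",
)

```text
time: 1.68
tool_pos: [0.3597, -0.0013, 0.2488]
ee_rot: [-3.141, 0.002, 0.536]
wrist_force: [-0.0, -0.3, -0.2]
width: 0.0938
```

Call:
servo_tool(
  targets="1 0.7711 -0.7827 0.52 0 0 -0.2728;1 0.7711 -0.7827 0.52 0 0 -0.2728;1 0.7711 -0.7827 0.52 0 0 -0.2728;1 0.7711 -0.7827 0.52 0 0 -0.2728;1 0.7711 -0.7827 0.52 0 0 -0.2728;1 0.7711 -0.7827 0.52 0 0 -0.2728;1 0.7711 -0.7827 0.52 0 0 -0.2728;1 0.7711 -0.7827 0.52 0 0 -0.2728;1 0.7711 -0.7827 0.52 0 0 -0.2728;1 0.7711 -0.7827 0.52 0 0 -0.2728;1 0.7711 -0.7827 0.52 0 0 -0.2728",
)

```text
time: 2.6
tool_pos: [0.4251, 0.2649, 0.1203]
ee_rot: [3.14, 0.0, 1.393]
wrist_force: [-0.3, -0.1, 0.7]
width: 0.0942
```

```bash
python3 - <<'E'
from h import *
from bench import get_obs
S=snap("side","s1");T=snap("top","t1");print(get_obs()["joint_positions"].round(3))
a=cv2.resize(S[0][120:230,240:400],None,fx=5,fy=5,interpolation=cv2.INTER_CUBIC)
cv2.imwrite("pics/s1z.png",a[:,:,::-1])
E
```

```text
[ 4.450e-01  9.000e-03  1.621e+00 -1.000e-03  1.509e+00 -9.490e-01]
```

View pics/s1z.png

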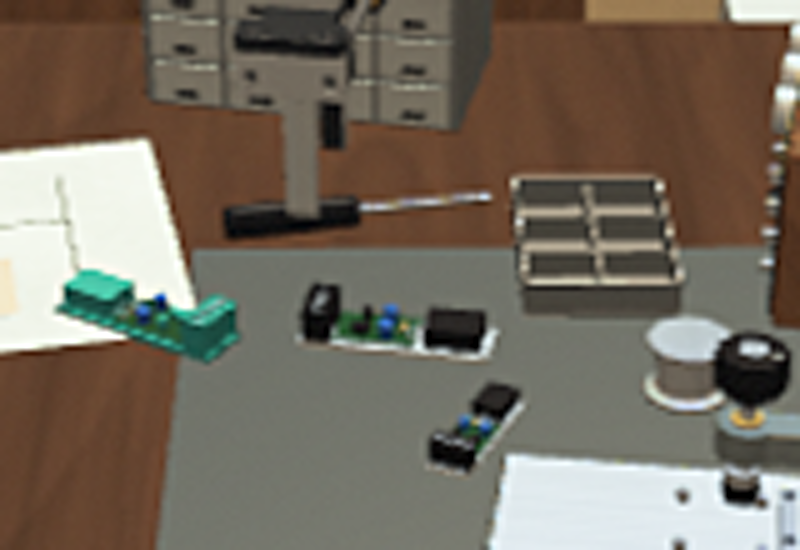

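```bash
python3 plan.py .4245 .2668 .005 80.1
```

```text
-0.0008 0.0002 0.46 0 0 -0.0 | mm 115 deg 0.0
```

Call:
servo_tool(
  targets="1 -0.0008 0.0002 0.15 0 0 0;1 -0.0008 0.0002 0.3 0 0 0;1 -0.0008 0.0002 0.4 0 0 0;1 -0.0008 0.0002 0.44 0 0 0;1 -0.0008 0.0002 0.46 0 0 0;1 -0.0008 0.0002 0.46 0 0 0;1 -0.0008 0.0002 0.46 0 0 0",
)

```text
time: 3.28
tool_pos: [0.4257, 0.267, 0.0065]
ee_rot: [3.139, -0.002, 1.397]
wrist_force: [0.2, -0.4, 0.3]
width: 0.0945
```

```bash
python3 - <<'E'
from h import *
S=snap("side","s2");T=snap("top","t2")
a=cv2.resize(S[0][150:220,280:360],None,fx=7,fy=7,interpolation=cv2.INTER_CUBIC)
b=cv2.resize(T[0][150:240,200:260],None,fx=4,fy=4,interpolation=cv2.INTER_CUBIC)
c=np.zeros((490,800,3),np.uint8);c[:490,:560]=a;c[:360,560:800]=b
cv2.imwrite("pics/s2z.png",c[:,:,::-1])
E
```

```text
(no output)
```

View pics/s2z.png

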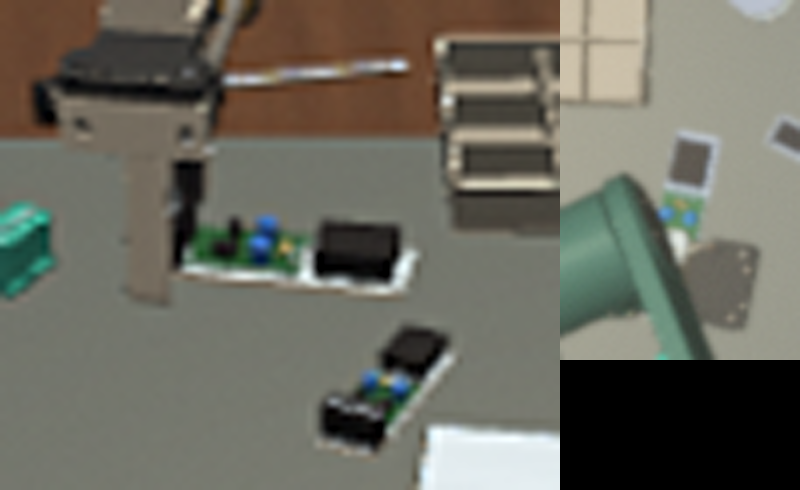

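Call:
servo_tool(
  targets="0 0 0 0 0 0 0;0 0 0 0 0 0 0;0 0 0 0 0 0 0;0 0 0 0 0 0 0;0 0 0 0 0 0 0;0 0 0 0 0 0 0;0 0 0 0 0 0 0;0 0 0 0 0 0 0",
)

```text
time: 4.05
tool_pos: [0.4241, 0.2666, 0.0044]
ee_rot: [-3.141, 0.0, 1.398]
wrist_force: [-0.1, 0.3, 1.1]
width: 0.044
```

Call:
servo_tool(
  targets="0 0 0 0 0 0 0;0 0 0 0 0 0 0;0 0 0 0 0 0 0;0 0 0 0 0 0 0",
)

```text
time: 4.38
tool_pos: [0.4241, 0.2667, 0.0044]
ee_rot: [-3.141, 0.0, 1.398]
wrist_force: [-0.3, 0.5, -0.3]
width: 0.0381
```

```bash
python3 plan.py .4245 .247 .11 80.1 .502 0.0005 .1 81.6
```

```text
-0.078 0.0136 -0.42 0 0 -0.0 | mm 107 deg 0.0
-0.918 0.4749 0.04 0 0 -0.0083 | mm 259 deg 1.5
```

Call:
servo_tool(
  targets="0 0 0 -0.1 0 0 0;0 0 0 -0.2 0 0 0;0 -0.078 0.0136 -0.32 0 0 0;0 -0.078 0.0136 -0.42 0 0 0;0 -0.078 0.0136 -0.42 0 0 0;0 -0.078 0.0136 -0.42 0 0 0",
)

```text
time: 4.88
tool_pos: [0.4249, 0.2471, 0.1105]
ee_rot: [3.139, -0.002, 1.398]
wrist_force: [0.8, 0.1, -2.8]
width: 0.038
```

Call:
servo_tool(
  targets="0 -0.1 0.052 0 0 0 0;0 -0.22 0.114 0 0 0 -0.0083;0 -0.34 0.176 0.01 0 0 -0.0083;0 -0.46 0.238 0.02 0 0 -0.0083;0 -0.58 0.3 0.03 0 0 -0.0083;0 -0.7 0.362 0.04 0 0 -0.0083;0 -0.8 0.414 0.04 0 0 -0.0083;0 -0.87 0.45 0.04 0 0 -0.0083;0 -0.918 0.4749 0.04 0 0 -0.0083;0 -0.918 0.4749 0.04 0 0 -0.0083;0 -0.918 0.4749 0.04 0 0 -0.0083",
)

```text
time: 5.8
tool_pos: [0.5001, 0.0005, 0.0969]
ee_rot: [-3.137, -0.0, 1.423]
wrist_force: [0.2, 0.3, -2.8]
width: 0.0377
```

```bash
python3 - <<'E'
from h import *
S=snap("side","s3");T=snap("top","t3")
a=cv2.resize(S[0][150:260,310:450],None,fx=5,fy=5,interpolation=cv2.INTER_CUBIC)
b=cv2.resize(T[0][100:200,270:350],None,fx=6,fy=6,interpolation=cv2.INTER_CUBIC)
cv2.imwrite("pics/s3z.png",a[:,:,::-1]);cv2.imwrite("pics/t3z.png",b[:,:,::-1])
E
```

```text
(no output)
```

View pics/s3z.png

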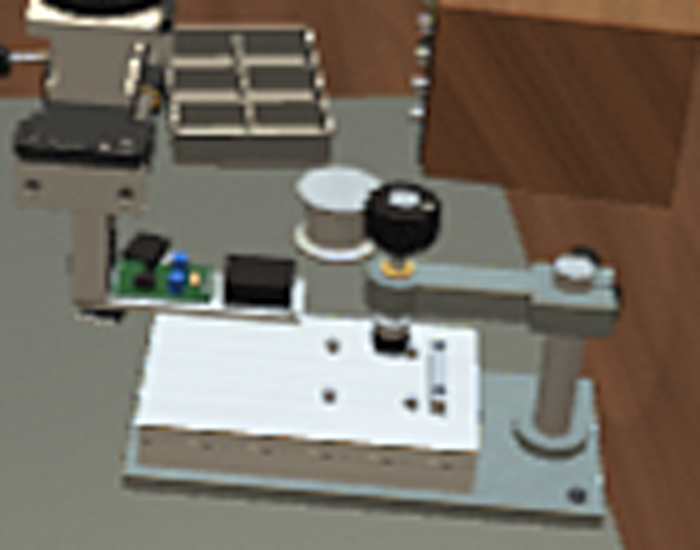

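View pics/t3z.png

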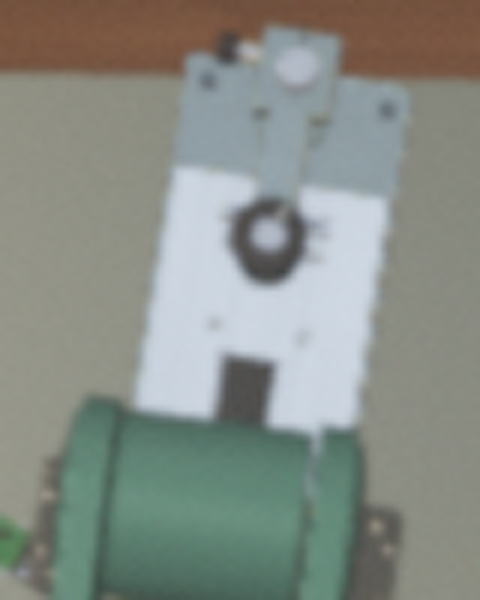

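```bash
python3 plan.py .5076 -0.0002 .053 81.6
```

```text
0.0005 0.0226 0.188 0 0 -0.0 | mm 47 deg 0.0
```

Call:
servo_tool(
  targets="0 0.0005 0.0226 0.08 0 0 0;0 0.0005 0.0226 0.15 0 0 0;0 0.0005 0.0226 0.188 0 0 0;0 0.0005 0.0226 0.188 0 0 0;0 0.0005 0.0226 0.188 0 0 0;0 0.0005 0.0226 0.188 0 0 0",
)

```text
time: 6.4
tool_pos: [0.5075, 0.0001, 0.0532]
ee_rot: [3.141, 0.0, 1.425]
wrist_force: [0.4, 0.0, -2.0]
width: 0.0379
```

```bash
python3 - <<'E'
from h import *
S=snap("side","s4");T=snap("top","t4")
from bench import get_obs; o=get_obs(); print(o["tool_pos"],o["ee_rot"],o["wrist_force"])
a=cv2.resize(S[0][190:245,325:410],None,fx=9,fy=9,interpolation=cv2.INTER_CUBIC)
b=cv2.resize(T[0][130:180,285:345],None,fx=12,fy=12,interpolation=cv2.INTER_CUBIC)
cv2.imwrite("pics/s4z.png",a[:,:,::-1]);cv2.imwrite("pics/t4z.png",b[:,:,::-1])
E
```

```text
[ 5.07794002e-01 -2.36084457e-04  5.35214970e-02] [3.13979811e+00 5.62729454e-05 1.42439858e+00] [-0.0562163   0.33540337 -1.41890468]
```

View pics/s4z.png

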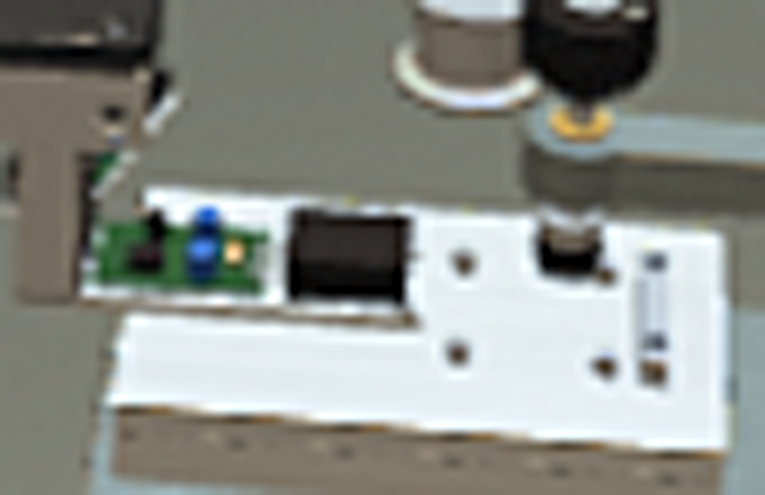

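View pics/t4z.png

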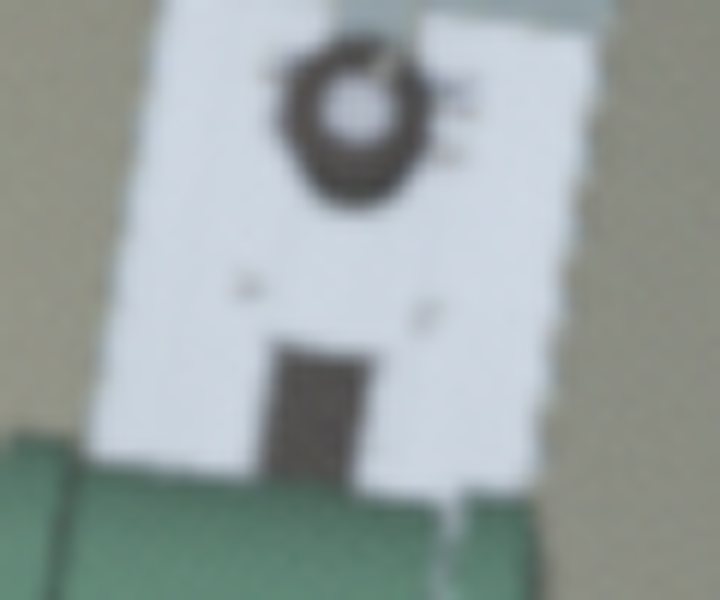

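```bash
cat > st.py <<'E'
from h import *
O=np.array([.6689,-.0240]);YAW=np.radians(-8.4)
RS=np.array([[np.cos(YAW),-np.sin(YAW)],[np.sin(YAW),np.cos(YAW)]])
def tost(W): W=np.atleast_2d(W); return np.c_[(W[:,:2]-O)@RS,W[:,2]]
def tow(x,y): return RS@np.array([x,y])+O
E
python3 - <<'E'
from st import *
T=load("t4.npz");S=load("s4.npz")
f=lambda q,sc,off: np.array(q)/sc-.5+np.array(off)
print("pins top",tost(onz(T,f([(248,285),(427,317)],12,(285,130)),.0495)).round(4))
print("pins side",tost(onz(S,f([(463,263),(458,353),(605,367)],9,(325,190)),.0495)).round(4))
print("pack top",tost(onz(T,f([(275,347),(375,355),(352,485),(262,468)],12,(285,130)),.071)).round(4))
print("pack side top corners",tost(onz(S,f([(297,211),(410,215)],9,(325,190)),.071)).round(4))
print("module near bottom edge",tost(onz(S,f([(83,296),(415,327)],9,(325,190)),.049)).round(4))
# row profile of pack edges, subpixel in top image
g=cv2.cvtColor(T[0],cv2.COLOR_RGB2GRAY).astype(float)
L=[];Rr=[]
for r in range(161,168):
    v=g[r,298:325]; d=np.diff(v); 
    i=np.arange(len(d))+298.5; k=(i<312); l=(d*(d<-6)*k); rr=(d*(d>6)*~k)
    L.append(((l*i).sum()/l.sum(),r));Rr.append(((rr*i).sum()/rr.sum(),r))
l=tost(onz(T,L,.071));rr=tost(onz(T,Rr,.071)); print(np.c_[l[:,:2],rr[:,:2],(l[:,1:2]+rr[:,1:2])/2,rr[:,1:2]-l[:,1:2]].round(4))
E
```

```text
pins top [[-0.0332  0.0245  0.0495]
 [-0.0341 -0.0259  0.0495]]
pins side [[-0.0305  0.0244  0.0495]
 [-0.0305 -0.0253  0.0495]
 [ 0.0156 -0.0265  0.0495]]
pack top [[-0.052   0.0138  0.071 ]
 [-0.0498 -0.0136  0.071 ]
 [-0.0861 -0.013   0.071 ]
 [-0.0854  0.012   0.071 ]]
pack side top corners [[-0.0849  0.0154  0.071 ]
 [-0.0487  0.0181  0.071 ]]
module near bottom edge [[-0.1509 -0.01    0.049 ]
 [-0.0445 -0.0125  0.049 ]]
[[-0.0607  0.0138 -0.0561 -0.0142 -0.0002 -0.028 ]
 [-0.0639  0.0135 -0.0595 -0.0137 -0.0001 -0.0272]
 [-0.0674  0.014  -0.0629 -0.0136  0.0002 -0.0277]
 [-0.0707  0.0143 -0.0662 -0.0139  0.0002 -0.0282]
 [-0.0741  0.0142 -0.0696 -0.0137  0.0002 -0.0279]
 [-0.0774  0.0139 -0.0729 -0.0136  0.0002 -0.0275]
 [-0.0807  0.0139 -0.0762 -0.0138  0.     -0.0277]]
```

```bash
python3 - <<'E'
from st import *
S=load("s4.npz")
a=cv2.resize(S[0][205:235,328:378],None,fx=16,fy=16,interpolation=cv2.INTER_NEAREST)
cv2.imwrite("pics/s4n.png",a[:,:,::-1])
# predicted edges if module ideal at stand x=-110,y=0, underside .049
pts=[]
for x,y,z in[(-.175,-.019,.049),(-.045,-.019,.049),(-.045,-.019,.055),(-.045,.019,.055),(-.05,-.015,.071),(-.05,.015,.071),(-.09,.015,.071),(-.09,-.015,.071)]:
    pts.append([*tow(x,y),z])
print((proj(S,pts)-[328,205]+.5)*16)
E
```

```text
[[-39.16576443 304.6290147 ]
 [685.3300252  362.52363586]
 [687.41793242 335.19864602]
 [696.24823503 213.57408701]
 [665.68345354 246.49008228]
 [673.11055177 151.28221956]
 [451.57543091 134.16196968]
 [440.05841586 228.78341422]]
```

View pics/s4n.png

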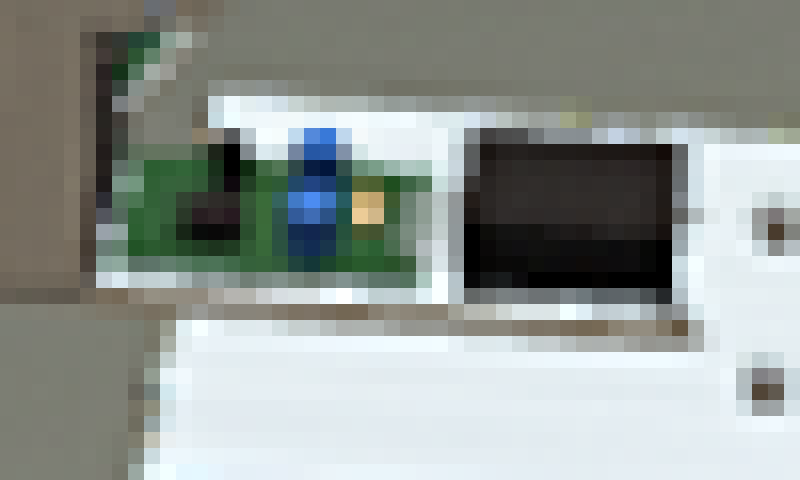

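```bash
python3 - <<'E'
from st import *
print(tow(-.163,-.0007))
E
python3 plan.py .5075 -0.0009 .050 81.6
```

```text
[ 0.50754635 -0.00088096]
-0.0028 0.0 0.012 0 0 -0.0 | mm 3 deg 0.0
```

Call:
servo_tool(
  targets="0 -0.0028 0 0.006 0 0 0;0 -0.0028 0 0.012 0 0 0;0 -0.0028 0 0.012 0 0 0;0 -0.0028 0 0.012 0 0 0",
)

```text
time: 6.83
tool_pos: [0.507, -0.0011, 0.0494]
ee_rot: [-3.141, 0.0, 1.424]
wrist_force: [1.0, 0.1, -2.9]
width: 0.0375
```

```bash
python3 - <<'E'
from st import *
S=snap("side","s5");T=snap("top","t5")
from bench import get_obs; o=get_obs(); print(o["tool_pos"],o["ee_rot"],o["wrist_force"])
a=cv2.resize(S[0][205:235,328:378],None,fx=16,fy=16,interpolation=cv2.INTER_NEAREST)
cv2.imwrite("pics/s5n.png",a[:,:,::-1])
pts=[]
for x,y,z in[(-.175,-.019,.045),(-.045,-.019,.045),(-.045,-.019,.051),(-.045,.019,.051),(-.05,-.015,.067),(-.05,.015,.067),(-.09,.015,.067),(-.09,-.015,.067),(-.032,.025,.054),(-.032,.025,.045),(-.032,-.025,.054),(-.032,-.025,.045)]:
    pts.append([*tow(x,y),z])
print((proj(S,pts)-[328,205]+.5)*16)
E
```

```text
[ 0.50711197 -0.00112892  0.04948773] [3.14155290e+00 9.98488620e-05 1.42388445e+00] [ 0.70890203 -0.06920821 -1.66284927]
[[-39.38969147 322.70047878]
 [683.94366057 380.66735369]
 [686.02487689 353.42992946]
 [694.87324378 231.57846503]
 [664.32038348 264.9302065 ]
 [671.76059497 169.53660783]
 [450.57869185 152.39286054]
 [439.06171596 247.20002453]
 [768.65668877 204.93471898]
 [765.32429948 245.27030018]
 [759.23571511 365.3775909 ]
 [755.83439081 406.37954389]]
```

View pics/s5n.png

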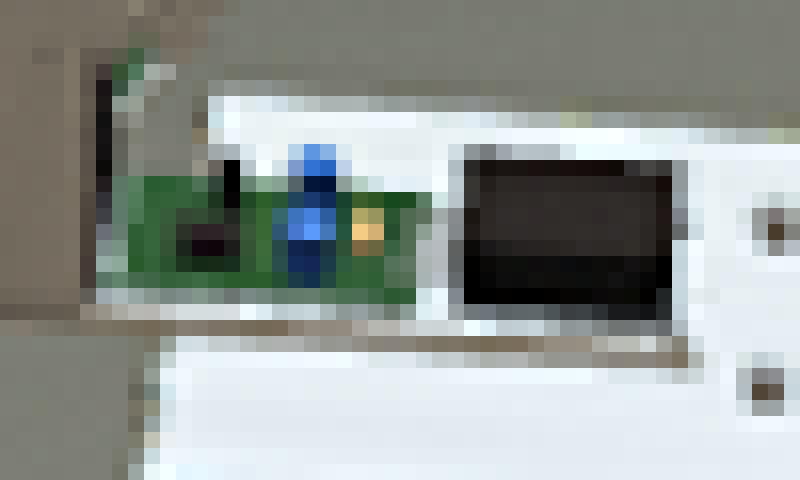

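Call:
servo_tool(
  targets="0 0 0 0.002 0 0 0;0 0 0 0.004 0 0 0;0 0 0 0.004 0 0 0",
)

```text
time: 7.18
tool_pos: [0.5072, -0.0011, 0.0488]
ee_rot: [3.141, 0.0, 1.424]
wrist_force: [-0.0, 0.1, -0.0]
width: 0.038
```

```bash
python3 plan.py .5075 -0.0009 .049 81.6; python3 - <<'E'
from bench import get_obs
o=get_obs(); print(o["tool_pos"],o["ee_rot"],o["wrist_force"],o["wrist_torque"])
E
```

```text
0.0 0.0 0.004 0 0 -0.0 | mm 1 deg 0.0
[ 0.5072155  -0.0010859   0.04878837] [3.14131173e+00 1.41080555e-04 1.42404500e+00] [-0.04997472  0.14514489 -0.03182133] [0.02354513 0.06160373 0.02929454]
```

Call:
servo_tool(
  targets="0 0 0 0.002 0 0 0;0 0 0 0.004 0 0 0;0 0 0 0.004 0 0 0",
)

```text
time: 7.43
tool_pos: [0.5072, -0.0011, 0.0487]
ee_rot: [3.141, 0.0, 1.424]
wrist_force: [-3.3, 0.3, 5.7]
width: 0.0381
```

```bash
python3 plan.py .5075 -0.0009 .048 81.6; python3 - <<'E'
from st import *
S=snap("side","s6");T=snap("top","t6")
from bench import get_obs
o=get_obs(); print(o["tool_pos"],o["ee_rot"],o["wrist_force"],o["wrist_torque"])
a=cv2.resize(S[0][205:235,328:378],None,fx=16,fy=16,interpolation=cv2.INTER_NEAREST)
b=cv2.resize(T[0][136:172,290:340],None,fx=16,fy=16,interpolation=cv2.INTER_NEAREST)
cv2.imwrite("pics/s6n.png",a[:,:,::-1])
cv2.imwrite("pics/t6n.png",b[:,:,::-1])
E
```

```text
0.0 0.0 0.004 0 0 -0.0 | mm 1 deg 0.0
[ 0.50722821 -0.00109028  0.04872768] [3.14100596e+00 2.06857123e-04 1.42410710e+00] [-3.51977246  0.58318808  5.620041  ] [ 0.07199177  0.44257562 -0.05177175]
```

View pics/s6n.png

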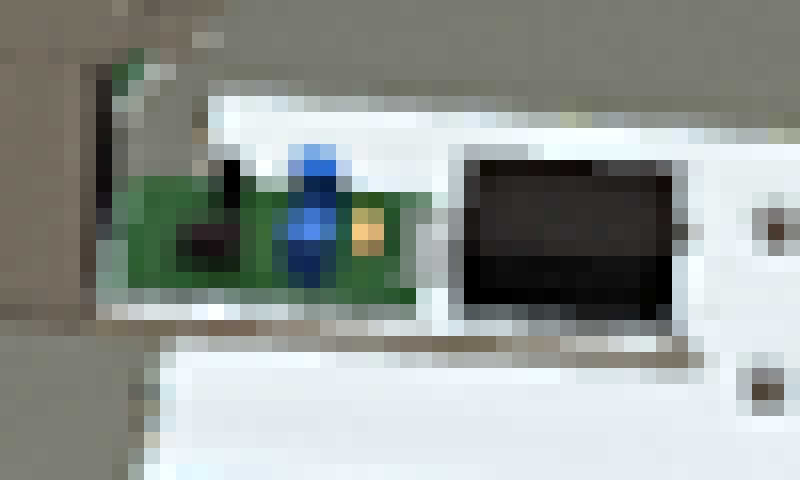

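View pics/t6n.png

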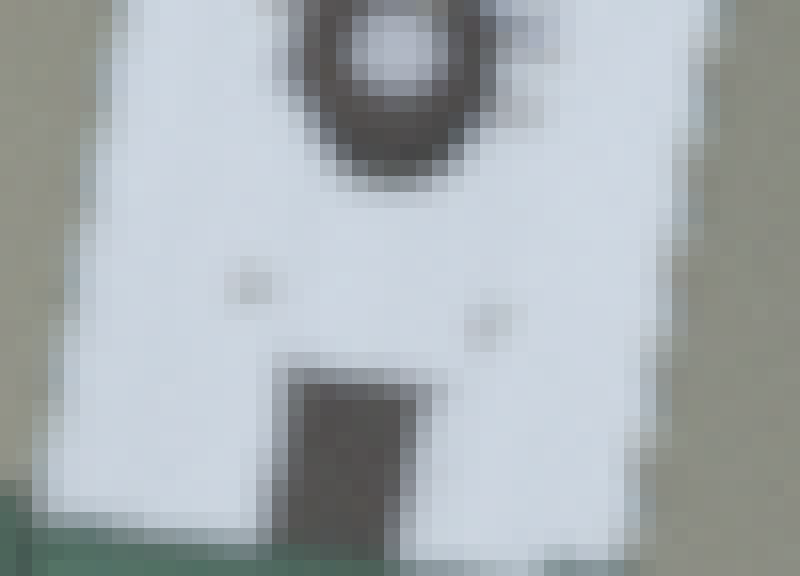

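Call:
servo_tool(
  targets="0 0 0 -0.004 0 0 0;0.2 0 0 -0.004 0 0 0;0.5 0 0 -0.008 0 0 0;0.55 0 0 -0.008 0 0 0;0.55 0 0 -0.008 0 0 0;0.55 0 0 -0.008 0 0 0",
)

```text
time: 8.03
tool_pos: [0.5072, -0.0011, 0.0494]
ee_rot: [3.141, 0.0, 1.424]
wrist_force: [-0.5, 0.5, -1.2]
width: 0.0516
```

```bash
python3 plan.py .5075 -0.0009 .050 81.6; python3 - <<'E'
from st import *
S=snap("side","s7");T=snap("top","t7")
from bench import get_obs
o=get_obs(); print(o["tool_pos"],o["ee_rot"],o["wrist_force"],o["wrist_torque"])
a=cv2.resize(S[0][205:235,328:378],None,fx=16,fy=16,interpolation=cv2.INTER_NEAREST)
cv2.imwrite("pics/s7n.png",a[:,:,::-1])
E
```

```text
0.0 0.0 -0.008 0 0 -0.0 | mm 2 deg 0.0
[ 0.50715365 -0.00105313  0.04936072] [3.14154765e+00 5.27921359e-05 1.42402177e+00] [-0.62998795  0.37573704  0.75710995] [ 0.05444436 -0.09785375  0.01869284]
```

View pics/s7n.png

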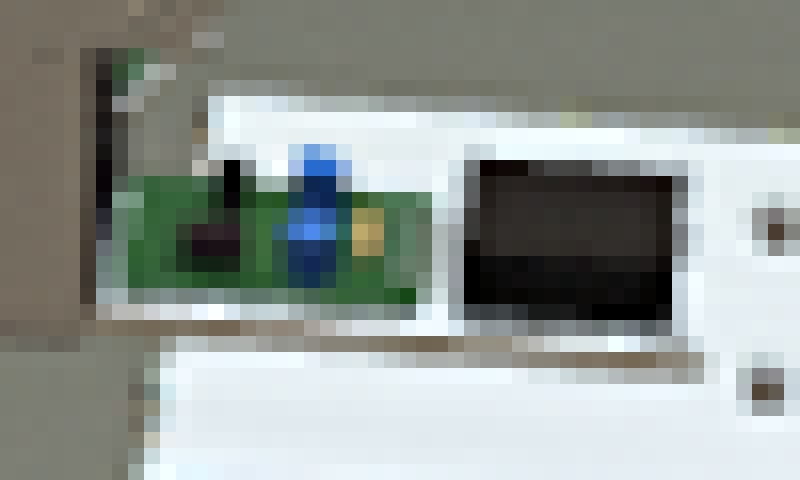

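```bash
python3 - <<'E'
from st import *
for n in("t0","t4","t6","t7"):
    T=load(("top0" if n=="t0" else n)+".npz"); g=cv2.cvtColor(T[0],cv2.COLOR_RGB2GRAY).astype(float)
    out=[]
    for (u0,u1,v0,v1) in((302,309,151,157),(317,324,153,160)):
        p=g[v0:v1,u0:u1]; w=np.clip(np.median(p)-4-p,0,None); yy,xx=np.mgrid[v0:v1,u0:u1]
        out.append(((w*xx).sum()/w.sum(),(w*yy).sum()/w.sum()))
    P=tost(onz(T,out,.0495)); print(n,"pins",P[:,:2].round(4).tolist(),"mid y",P[:,1].mean().round(4))
    if n=="t0":continue
    L=[];R=[]
    for r in range(161,169):
        v=g[r,300:325]; d=np.diff(v);i=np.arange(len(d))+300.5
        l=d*(d<-6)*(i<312);rr=d*(d>6)*(i>=310)
        L.append(((l*i).sum()/l.sum(),r));R.append(((rr*i).sum()/rr.sum(),r))
    l=tost(onz(T,L,.067));r=tost(onz(T,R,.067)); m=(l+r)/2
    print(n,"pack mid y",m[:,1].mean().round(4),"slope deg",np.degrees(np.polyfit(m[:,0],m[:,1],1)[0]).round(2),"w",(l-r)[:,1].mean())
E
```

```text
t0 pins [[-0.0341, 0.0239], [-0.0337, -0.0255]] mid y -0.0008
t4 pins [[-0.034, 0.0239], [-0.0352, -0.0247]] mid y -0.0004
t4 pack mid y 0.0002 slope deg -0.33 w 0.027744585021588573
t6 pins [[-0.0339, 0.0239], [-0.0352, -0.0245]] mid y -0.0003
t6 pack mid y -0.001 slope deg -0.08 w 0.02742353519776667
t7 pins [[-0.034, 0.0238], [-0.0348, -0.0248]] mid y -0.0005
t7 pack mid y -0.001 slope deg -0.37 w 0.02760580190408941
```

Call:
servo_tool(
  targets="0 0 0 0 0 0 0;0 0 0 0 0 0 0;0 0 0 0 0 0 0;0 0 0 0 0 0 0;0 0 0 0 0 0 0;0 0 0 0 0 0 0",
)

```text
time: 8.63
tool_pos: [0.5071, -0.001, 0.0494]
ee_rot: [3.141, 0.0, 1.424]
wrist_force: [-0.5, 0.4, -1.0]
width: 0.038
```

```bash
python3 - <<'E'
from st import *
from bench import get_obs
o=get_obs(); print(o["tool_pos"],o["ee_rot"],o["wrist_force"],o["wrist_torque"],tost(o["tool_pos"]))
for x in(-.163,-.135,-.11,-.096,-.093,-.091): print(x,tow(x,-.0003))
E
```

```text
[ 0.50713692 -0.00102658  0.04943422] [3.14149194e+00 9.07066120e-05 1.42411710e+00] [-0.51693353  0.42659273 -1.04776865] [ 0.14961056 -0.10996597 -0.02515563] [[-0.16338377 -0.00090387  0.04943422]]
-0.163 [ 5.07604785e-01 -4.85248044e-04]
-0.135 [ 0.53530441 -0.00457557]
-0.11 [ 0.56003622 -0.00822765]
-0.096 [ 0.57388603 -0.01027281]
-0.093 [ 0.57685385 -0.01071106]
-0.091 [ 0.57883239 -0.01100323]
```

```bash
python3 plan.py .5090 -0.0005 .0505 81.6 .5353 -0.0043 .0505 81.6
```

```text
0.0025 0.0057 -0.002 0 0 -0.0 | mm 2 deg 0.0
0.0003 0.1063 -0.0 0 0 -0.0 | mm 27 deg 0.0
```

Call:
servo_tool(
  targets="0 0.0025 0.0057 -0.002 0 0 0;0 0.0025 0.0057 -0.002 0 0 0;0 0.0025 0.03 -0.002 0 0 0;0 0.0028 0.055 -0.002 0 0 0;0 0.0028 0.08 -0.002 0 0 0;0 0.0028 0.1 -0.002 0 0 0;0 0.0028 0.112 -0.002 0 0 0;0 0.0028 0.112 -0.002 0 0 0",
)

```text
time: 9.3
tool_pos: [0.5357, -0.0046, 0.0498]
ee_rot: [3.142, 0.0, 1.424]
wrist_force: [-0.6, 0.1, -2.6]
width: 0.0377
```

```bash
python3 - <<'E'
from st import *
S=snap("side","s8");T=snap("top","t8")
from bench import get_obs
o=get_obs(); print(o["tool_pos"],o["ee_rot"],o["wrist_force"],o["wrist_torque"],tost(o["tool_pos"]))
a=cv2.resize(S[0][200:240,335:405],None,fx=11,fy=11,interpolation=cv2.INTER_CUBIC)
cv2.imwrite("pics/s8n.png",a[:,:,::-1])
b=cv2.resize(T[0][136:172,290:340],None,fx=16,fy=16,interpolation=cv2.INTER_CUBIC)
cv2.imwrite("pics/t8n.png",b[:,:,::-1])
E
```

```text
[ 0.53488958 -0.00448191  0.04971833] [-3.14093921e+00  9.44463071e-05  1.42393551e+00] [ 0.34902383  0.16064893 -2.25609981] [ 0.10295642 -0.0441191   0.00931277] [[-0.13542406 -0.00026794  0.04971833]]
```

View pics/s8n.png

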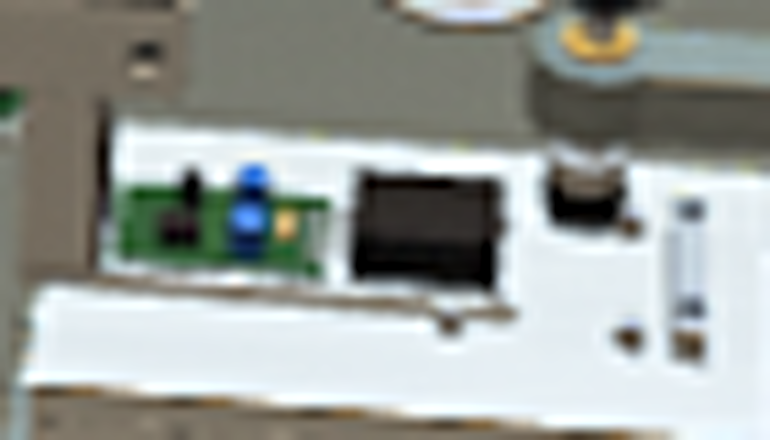

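View pics/t8n.png

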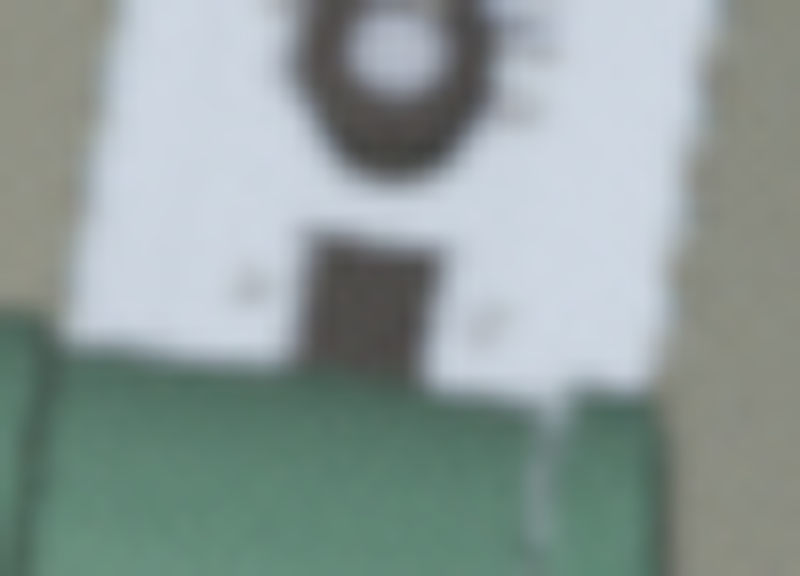

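```bash
python3 plan.py .5600 -0.0081 .0502 81.6 .5720 -0.0099 .0502 81.6
```

```text
-0.0006 0.1 0.0012 0 0 -0.0 | mm 25 deg 0.0
-0.0001 0.0485 -0.0 0 0 -0.0 | mm 12 deg 0.0
```

Call:
servo_tool(
  targets="0 0 0.02 0 0 0 0;0 0 0.04 0.0012 0 0 0;0 -0.0006 0.06 0.0012 0 0 0;0 -0.0006 0.08 0.0012 0 0 0;0 -0.0006 0.1 0.0012 0 0 0;0 -0.0006 0.1 0.0012 0 0 0",
)

```text
time: 9.9
tool_pos: [0.5608, -0.0085, 0.0497]
ee_rot: [3.141, 0.0, 1.424]
wrist_force: [0.6, -0.4, -2.6]
width: 0.0382
```

Call:
servo_tool(
  targets="0 0 0.02 0 0 0 0;0 0 0.038 0 0 0 0;0 -0.0001 0.0485 0 0 0 0;0 -0.0001 0.0485 0 0 0 0;0 -0.0001 0.0485 0 0 0 0",
)

```text
time: 10.32
tool_pos: [0.5717, -0.0101, 0.0496]
ee_rot: [-3.142, 0.0, 1.424]
wrist_force: [1.0, 0.7, -1.9]
width: 0.0377
```

```bash
python3 - <<'E'
from st import *
S=snap("side","s9");T=snap("top","t9")
from bench import get_obs
o=get_obs(); print(o["tool_pos"],o["ee_rot"],o["wrist_force"],o["wrist_torque"],tost(o["tool_pos"]))
a=cv2.resize(S[0][200:240,335:405],None,fx=11,fy=11,interpolation=cv2.INTER_CUBIC)
cv2.imwrite("pics/s9n.png",a[:,:,::-1])
E
```

```text
[ 0.57152878 -0.01002916  0.04964911] [-3.14151239e+00  1.21394566e-04  1.42413741e+00] [ 0.00289115  0.79644493 -2.23077753] [ 0.05572941 -0.08566217  0.04944036] [[-0.09836756 -0.00040332  0.04964911]]
```

View pics/s9n.png

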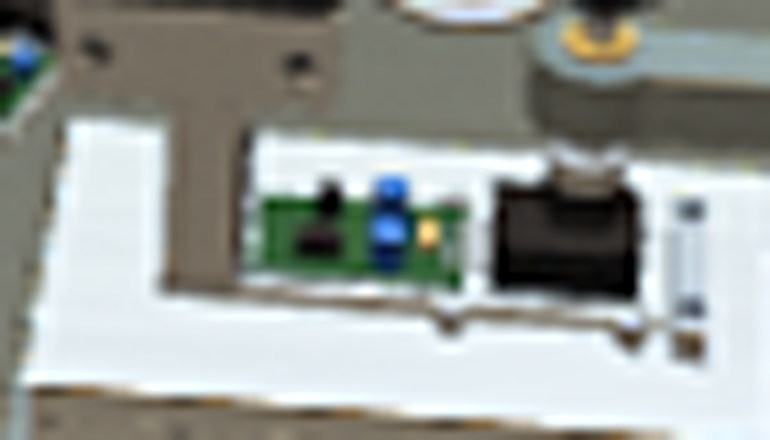

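Call:
servo_tool(
  targets="0 0 0.006 0.001 0 0 0;0 0 0.012 0.001 0 0 0;0 0 0.016 0.001 0 0 0;0 0 0.018 0.001 0 0 0",
)

```text
time: 10.75
tool_pos: [0.5751, -0.0105, 0.0494]
ee_rot: [-3.139, 0.0, 1.424]
wrist_force: [-4.8, 1.4, 1.4]
width: 0.0378
```

Call:
servo_tool(
  targets="0 0 0.002 0.001 0 0 0;0 0 0.004 0.001 0 0 0;0 0 0.004 0.001 0 0 0",
)

```text
time: 11.0
tool_pos: [0.5751, -0.0105, 0.0494]
ee_rot: [-3.137, 0.0, 1.424]
wrist_force: [-7.3, 1.6, 3.6]
width: 0.0377
```

Call:
servo_tool(
  targets="0 0 0.004 0 0 0 0;0 0 0.006 0 0 0 0;0 0 0.006 0 0 0 0",
)

```text
time: 11.25
tool_pos: [0.5752, -0.0105, 0.0494]
ee_rot: [-3.134, 0.0, 1.424]
wrist_force: [-10.3, 0.6, 6.1]
width: 0.0378
```

```bash
python3 - <<'E'
from st import *
S=snap("side","s10");T=snap("top","t10")
from bench import get_obs
o=get_obs(); print(o["tool_pos"],o["ee_rot"],o["wrist_force"],o["wrist_torque"],tost(o["tool_pos"]))
a=cv2.resize(S[0][205:240,355:405],None,fx=16,fy=16,interpolation=cv2.INTER_CUBIC)
cv2.imwrite("pics/s10n.png",a[:,:,::-1])
E
```

```text
[ 0.57517888 -0.01049877  0.04941072] [-3.13397696e+00  2.79626301e-04  1.42443810e+00] [-10.49413624   1.23334526   5.86367092] [0.27243908 1.60725474 0.01555319] [[-0.09468801 -0.00033467  0.04941072]]
```

View pics/s10n.png

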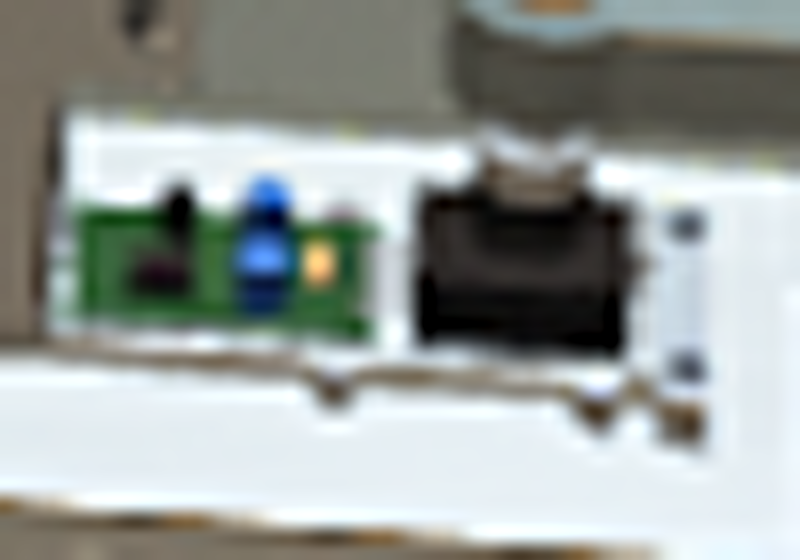

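```bash
python3 - <<'E'
from st import *
S=load("s10.npz")
a=cv2.resize(S[0][219:237,380:405],None,fx=32,fy=32,interpolation=cv2.INTER_NEAREST)
cv2.imwrite("pics/s10m.png",a[:,:,::-1])
o=lambda P:(proj(S,[[*tow(x,y),z] for x,y,z in P])-[380,219]+.5)*32
b=np.array([.0015,0,0])
print(o([(.0265,-.031,.045),(.0265,-.031,.056),(.0265,-.019,.051),(.0265,.0,.051),(.0265,-.019,.045),(.0155,-.025,.045),(.0155,-.025,.054)]).round())
E
```

```text
[[511. 458.]
 [522. 358.]
 [517. 323.]
 [517. 199.]
 [511. 378.]
 [386. 408.]
 [395. 326.]]
```

View pics/s10m.png

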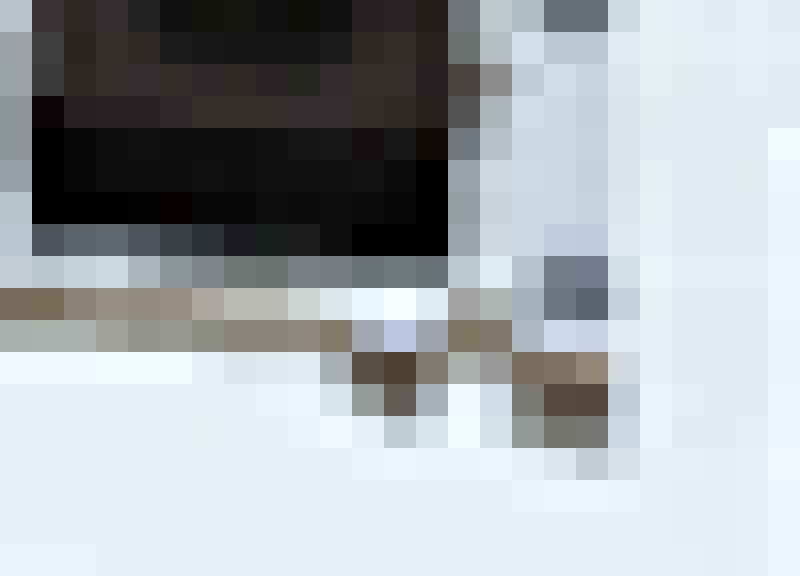

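```bash
cat cmd.json; python3 - <<'E'
import json,numpy as np
c=json.load(open("cmd.json")); a=c["yaw"]
ty=np.array([np.sin(a),-np.cos(a),0]); p=np.array(c["p"])+ty*.25*(.018+.004+.006)+np.array([0,0,-.002*.25]); c["p"]=list(p); json.dump(c,open("cmd.json","w")); print(c)
E
```

```text
{"p": [0.571997468694864, -0.0099033567312352, 0.05019999999999999], "yaw": 1.4240440280272715}{'p': [np.float64(0.5789222270453858), np.float64(-0.01092693955000401), np.float64(0.04969999999999999)], 'yaw': 1.4240440280272715}
```

Call:
servo_tool(
  targets="0 0 -0.004 -0.001 0 0 0;0 0 -0.006 -0.001 0 0 0;0.2 0 -0.006 -0.001 0 0 0;0.5 0 -0.006 -0.001 0 0 0;0.8 0 -0.006 -0.001 0 0 0;0.8 0 -0.006 -0.001 0 0 0;0.8 0 -0.006 -0.001 0 0 0;0.8 0 -0.006 -0.001 0 0 0",
)

```text
time: 12.02
tool_pos: [0.5775, -0.0109, 0.0497]
ee_rot: [3.141, 0.0, 1.424]
wrist_force: [-0.4, -0.6, 0.5]
width: 0.0679
```

```bash
python3 - <<'E'
from st import *
S=snap("side","s11")
from bench import get_obs
o=get_obs(); print(o["tool_pos"],o["wrist_force"],o["joint_positions"].round(3),o["width"])
a=cv2.resize(S[0][219:237,380:405],None,fx=32,fy=32,interpolation=cv2.INTER_NEAREST)
cv2.imwrite("pics/s11m.png",a[:,:,::-1])
E
```

```text
[ 0.57743318 -0.01094612  0.04957933] [-0.15007407 -0.37601804 -0.42555331] [-0.117  0.228  1.526 -0.     1.387 -1.541] 0.07141335093768424
```

View pics/s11m.png

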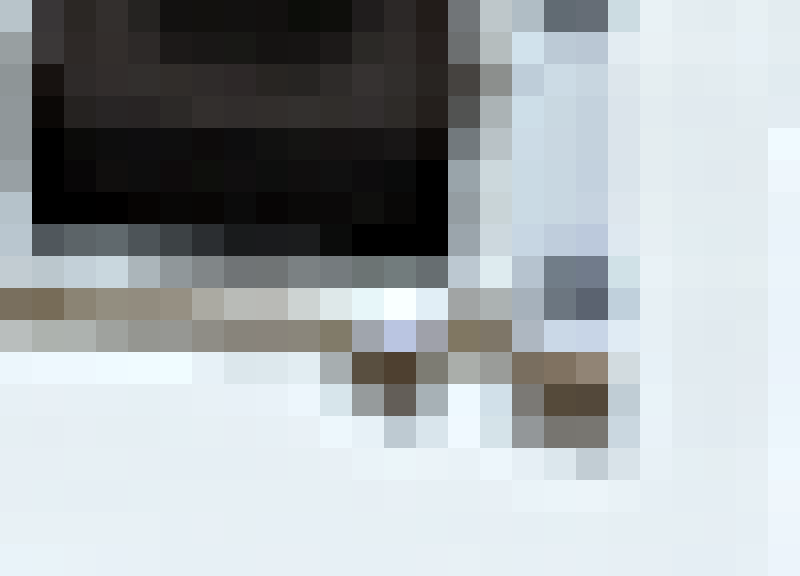

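```bash
python3 - <<'E'
from st import *
T=load("t6.npz");S=load("s4.npz")
def cen(s,roi,lo):
    u0,u1,v0,v1=roi; g=cv2.cvtColor(s[0],cv2.COLOR_RGB2GRAY).astype(float)[v0:v1,u0:u1]
    print(g.astype(int))
cen(T,(305,325,132,148),0)
cen(S,(378,402,182,206),0)
E
```

```text
[[210 211 209 208 208 206 196 171 147 138 136 139 147 152 161 188 202 203
  200 201]
 [210 209 205 202 201 193 173 136 109 100  98 107 127 138 157 191 205 208
  209 208]
 [210 205 196 183 168 148 122  95  82  79  81 105 124 121 142 185 204 209
  209 209]
 [207 200 184 162 130 101  85  82  89  91 101 122 122 104 118 165 192 203
  204 206]
 [208 195 175 144 106  85  84 100 126 134 134 135 114  88  90 129 165 181
  188 192]
 [211 205 189 147  99  80  91 129 161 171 169 153 117  86  79 101 139 157
  173 189]
 [212 206 186 142  95  81 102 146 173 182 181 171 135  93  77  96 140 166
  176 191]
 [211 203 177 131  91  82 108 154 177 183 183 173 141  96  79 103 153 176
  180 188]
 [210 202 177 131  91  82  98 138 165 175 175 161 123  88  78 113 171 193
  199 203]
 [211 205 188 148 101  84  86 104 128 141 142 125  96  80  78 112 165 190
  200 207]
 [212 210 201 172 124  86  81  85  91 100  99  90  81  75  85 126 167 183
  193 205]
 [212 211 209 195 152  97  79  79  81  81  81  78  74  78 111 154 175 184
  192 205]
 [212 211 210 203 174 121  83  75  75  76  77  74  73  95 149 187 199 202
  205 
[... 1985 characters left out ...]
13 120 154 205 230 174  77  39   6  10  13  11  14   8  23  26  51
  110 127 123 121 121 121]
 [197 210 223 223 216 195 131 112 107  59  30  14  13  24  34  69  83 112
  127 122 121 121 120 120]
 [215 219 207 175 128  85 103 135 153 135  82  50  47  89 113 122 128 124
  119 117 119 117 118 120]
 [ 90  89  91  93 108 122 145 155 177 156 108  97  94 163 179 147 138 137
  131 128 130 126 126 125]
 [120 121 120 121 118 132 149 155 182 176 137 108 116 176 187 166 166 166
  164 166 168 163 158 157]
 [121 121 123 124 110 120 146 153 144 171 183 155 155 165 153 153 163 162
  163 164 163 165 164 164]
 [121 122 123 122 113  99 126 150 144 124 117 122 119 122 149 164 164 164
  164 164 165 164 163 163]]
```

Call:
servo_tool(
  targets="0.8 0 0 -0.12 0 0 0;0.9 0 0 -0.27 0 0 0;0.9 0 0 -0.42 0 0 0;0.9 0 0 -0.54 0 0 0;0.9 0 0 -0.62 0 0 0;0.9 0 0 -0.64 0 0 0;0.9 0 0 -0.64 0 0 0",
)

```text
time: 12.65
tool_pos: [0.5782, -0.011, 0.2115]
ee_rot: [3.137, -0.0, 1.424]
wrist_force: [-0.1, 0.4, -0.5]
width: 0.0846
```

```bash
python3 - <<'E'
from st import *
T=load("t6.npz");S=load("s4.npz")
p,e=tri(T,[314.4,138.6],S,[390.5,189.2]); print(p,e,tost(p))
print(tost(onz(T,[314.4,138.6],.169)), tost(onz(S,[390.5,189.2],.169)))
# knob outline in side: left/right edge at middle rows -> x
print(tost(onz(S,[[ (382.4+397.6)/2,195]],.156)))
print(tow(0,0), np.degrees(np.arctan2(*tow(0,0)[::-1])))
E
python3 plan.py .5789 -.0109 .2097 81.6
```

```text
[ 0.669231   -0.02450191  0.16824411] 0.0031055050784716486 [[ 0.00040077 -0.00044817  0.16824411]]
[[-0.00131034 -0.00057051  0.169     ]] [[ 0.00189038 -0.00113926  0.169     ]]
[[ 0.0016934  -0.01036805  0.156     ]]
[ 0.6689 -0.024 ] -2.054879774581014
0.0001 -0.0001 -0.64 0 0 -0.0 | mm 160 deg 0.0
```

```bash
python3 plan.py .6692 -.0244 .2 138 .6692 -.0244 .138 138
```

```text
-0.0006 0.3652 0.0388 0 0 -0.3134 | mm 92 deg 56.4
-0.0 -0.0 0.248 0 0 0.0 | mm 62 deg 0.0
```

Call:
servo_tool(
  targets="0.9 -0.0006 0.12 0 0 0 -0.04;0.9 -0.0006 0.24 0 0 0 -0.08;0.9 -0.0006 0.3652 0.0388 0 0 -0.12;0.9 -0.0006 0.3652 0.0388 0 0 -0.16;0.9 -0.0006 0.3652 0.0388 0 0 -0.2;0.9 -0.0006 0.3652 0.0388 0 0 -0.24;0.9 -0.0006 0.3652 0.0388 0 0 -0.28;0.9 -0.0006 0.3652 0.0388 0 0 -0.3134;0.9 -0.0006 0.3652 0.0388 0 0 -0.3134;0.9 -0.0006 0.3652 0.0388 0 0 -0.3134",
)

```text
time: 13.48
tool_pos: [0.6665, -0.0242, 0.1969]
ee_rot: [-3.139, -0.003, 2.406]
wrist_force: [0.8, 0.2, -1.6]
width: 0.0844
```

```bash
python3 - <<'E'
from st import *
S=snap("side","s12")
from bench import get_obs
o=get_obs(); print(o["tool_pos"],o["ee_rot"],o["wrist_force"],o["wrist_torque"],o["joint_positions"].round(3),o["width"])
a=cv2.resize(S[0][130:260,310:450],None,fx=4,fy=4,interpolation=cv2.INTER_CUBIC)
cv2.imwrite("pics/s12z.png",a[:,:,::-1])
E
```

```text
[ 0.66663526 -0.02426488  0.19748689] [-3.13953672e+00 -2.78216598e-03  2.40595443e+00] [ 0.04528725 -0.00299292  0.09069919] [ 0.14099601 -0.12935183  0.03549939] [-0.121  0.356  1.065 -0.     1.724 -2.527] 0.0844904970082891
```

View pics/s12z.png

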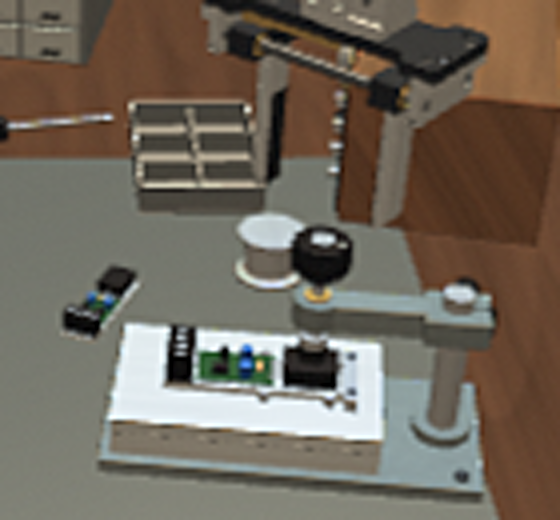

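Call:
servo_tool(
  targets="0.9 0 0 0.08 0 0 0;0.9 0 0 0.16 0 0 0;0.9 0 0 0.22 0 0 0;0.9 0 0 0.248 0 0 0;0.9 0 0 0.248 0 0 0;0.9 0 0 0.248 0 0 0",
)

```text
time: 14.03
tool_pos: [0.6672, -0.0244, 0.1375]
ee_rot: [-3.141, -0.001, 2.408]
wrist_force: [0.1, -0.6, 0.0]
width: 0.0847
```

```bash
python3 - <<'E'
from st import *
S=snap("side","s13");T=snap("top","t13")
from bench import get_obs
o=get_obs(); print(o["tool_pos"],o["ee_rot"],o["wrist_force"],o["wrist_torque"],o["joint_positions"].round(3),o["width"],tost(o["tool_pos"]))
a=cv2.resize(S[0][130:260,310:450],None,fx=4,fy=4,interpolation=cv2.INTER_CUBIC)
cv2.imwrite("pics/s13z.png",a[:,:,::-1])
E
```

```text
[ 0.66810502 -0.02443702  0.13925772] [3.14022539e+00 2.13061875e-03 2.40811045e+00] [ 0.31794121  0.15180949 -0.09160436] [ 0.10703594 -0.13861255  0.021015  ] [-0.121  0.369  1.163 -0.     1.607 -2.529] 0.08476880734508317 [[-0.00072261 -0.00054846  0.13925772]]
```

View pics/s13z.png

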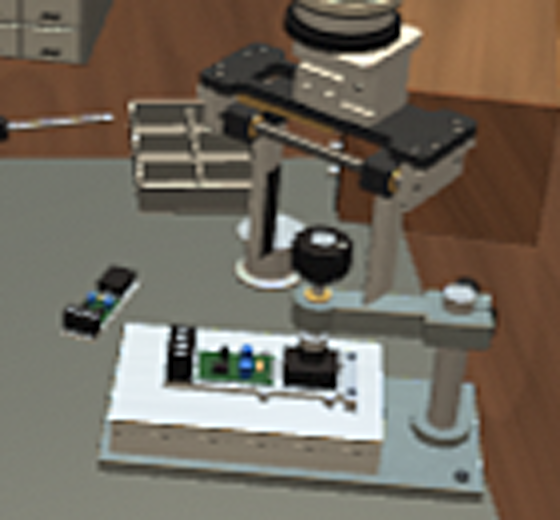

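Call:
servo_tool(
  targets="0 0 0 0 0 0 0;0 0 0 0 0 0 0;0 0 0 0 0 0 0;0 0 0 0 0 0 0;0 0 0 0 0 0 0;0 0 0 0 0 0 0;0 0 0 0 0 0 0;0 0 0 0 0 0 0;0 0 0 0 0 0 0;0 0 0 0 0 0 0",
)

```text
time: 14.97
tool_pos: [0.6677, -0.0247, 0.1377]
ee_rot: [3.142, 0.001, 2.408]
wrist_force: [1.4, -1.0, -1.2]
width: 0.0396
```

```bash
cat > ob.py <<'E'
from bench import get_obs
import numpy as np
np.set_printoptions(suppress=True,precision=4)
o=get_obs(); print("t",round(o["time"],3),"p",o["tool_pos"],"r",o["ee_rot"],"F",o["wrist_force"].round(2),"M",o["wrist_torque"],"j6",o["joint_positions"][5].round(4),"v6",o["qvel"][5].round(3),"w",round(o["width"],4),"jt6",o["joint_torque"][5])
E
python3 ob.py
```

```text
t 14.967 p [ 0.6677 -0.0247  0.1377] r [3.1415 0.0009 2.4084] F [ 1.41 -0.96 -1.22] M [-0.102  -0.3764 -0.0178] j6 -2.5299 v6 -0.001 w 0.0396 jt6 0.006986188382143155
```

Call:
servo_tool(
  targets="0 0 0 0.0003 0 0 0.02;0 0 0 0.0006 0 0 0.04;0 0 0 0.001 0 0 0.06",
)

```text
time: 15.22
tool_pos: [0.6676, -0.0246, 0.1375]
ee_rot: [3.141, 0.001, 2.217]
wrist_force: [1.0, -1.2, -0.5]
width: 0.0394
```

```bash
python3 ob.py
```

```text
t 15.217 p [ 0.6676 -0.0246  0.1375] r [3.1414 0.0006 2.2173] F [ 0.99 -1.25 -0.5 ] M [-0.0721 -0.3467  0.2069] j6 -2.3387 v6 0.746 w 0.0394 jt6 -0.45718202367424965
```

Call:
servo_tool(
  targets="0 0 0 0.0003 0 0 0.02;0 0 0 0.0006 0 0 0.04;0 0 0 0.001 0 0 0.06",
)

```text
time: 15.47
tool_pos: [0.6675, -0.0244, 0.1372]
ee_rot: [3.141, 0.0, 2.029]
wrist_force: [1.0, -0.6, -0.4]
width: 0.0397
```

```bash
python3 ob.py
```

```text
t 15.467 p [ 0.6675 -0.0244  0.1372] r [3.1414 0.0002 2.0289] F [ 1.02 -0.6  -0.4 ] M [-0.0249 -0.2958  0.1721] j6 -2.1502 v6 0.746 w 0.0397 jt6 -0.45514379628002644
```

Call:
servo_tool(
  targets="0 0 0 0.0003 0 0 0.02;0 0 0 0.0006 0 0 0.04;0 0 0 0.001 0 0 0.06",
)

```text
time: 15.72
tool_pos: [0.6674, -0.0242, 0.137]
ee_rot: [3.141, -0.0, 1.841]
wrist_force: [1.0, -0.5, -1.0]
width: 0.0396
```

```bash
python3 ob.py
```

```text
t 15.717 p [ 0.6674 -0.0242  0.137 ] r [ 3.1414 -0.0001  1.8405] F [ 0.95 -0.54 -1.03] M [ 0.0467 -0.2807  0.191 ] j6 -1.9617 v6 0.748 w 0.0396 jt6 -0.45487068593502045
```

Call:
servo_tool(
  targets="0 0 0 0.0003 0 0 0.02;0 0 0 0.0006 0 0 0.04;0 0 0 0.001 0 0 0.06",
)

```text
time: 15.97
tool_pos: [0.6674, -0.024, 0.1368]
ee_rot: [3.141, -0.0, 1.652]
wrist_force: [0.2, 0.6, -0.8]
width: 0.0392
```

```bash
python3 ob.py
```

```text
t 15.967 p [ 0.6674 -0.024   0.1368] r [ 3.1415 -0.0004  1.6522] F [ 0.24  0.57 -0.83] M [ 0.1001 -0.2421  0.1321] j6 -1.7732 v6 0.745 w 0.0392 jt6 -0.4543053824454546
```

Call:
servo_tool(
  targets="0 0 0 0.0003 0 0 0.02;0 0 0 0.0006 0 0 0.04;0 0 0 0.001 0 0 0.06",
)

```text
time: 16.22
tool_pos: [0.6674, -0.0238, 0.1365]
ee_rot: [3.142, -0.001, 1.464]
wrist_force: [1.6, -0.3, -0.6]
width: 0.0396
```

```bash
python3 ob.py
```

```text
t 16.217 p [ 0.6674 -0.0238  0.1365] r [ 3.1415 -0.0007  1.4639] F [ 1.57 -0.3  -0.59] M [ 0.1049 -0.3001  0.1611] j6 -1.5848 v6 0.745 w 0.0396 jt6 -0.45388564467430115
```

Call:
servo_tool(
  targets="0 0 0 0.0003 0 0 0.02;0 0 0 0.0006 0 0 0.04;0 0 0 0.001 0 0 0.06",
)

```text
time: 16.47
tool_pos: [0.6674, -0.0236, 0.1363]
ee_rot: [-3.142, -0.001, 1.276]
wrist_force: [1.3, 0.4, -0.3]
width: 0.0395
```

```bash
python3 ob.py
```

```text
t 16.467 p [ 0.6674 -0.0236  0.1363] r [-3.1415 -0.001   1.2755] F [ 1.32  0.42 -0.28] M [ 0.1545 -0.2774  0.181 ] j6 -1.3963 v6 0.746 w 0.0395 jt6 -0.453321011736989
```

Call:
servo_tool(
  targets="0 0 0 0.0003 0 0 0.02;0 0 0 0.0006 0 0 0.04;0 0 0 0.001 0 0 0.06",
)

```text
time: 16.72
tool_pos: [0.6675, -0.0235, 0.136]
ee_rot: [-3.141, -0.001, 1.087]
wrist_force: [1.6, 1.8, -0.3]
width: 0.0392
```

```bash
python3 ob.py
```

```text
t 16.717 p [ 0.6675 -0.0235  0.136 ] r [-3.1414 -0.0013  1.0871] F [ 1.64  1.78 -0.28] M [ 0.1515 -0.3467  0.164 ] j6 -1.2078 v6 0.745 w 0.0392 jt6 -0.45277473516762257
```

Call:
servo_tool(
  targets="0 0 0 0.0003 0 0 0.02;0 0 0 0.0006 0 0 0.04;0 0 0 0.001 0 0 0.06",
)

```text
time: 16.97
tool_pos: [0.6676, -0.0233, 0.1358]
ee_rot: [-3.141, -0.002, 0.899]
wrist_force: [1.3, 1.1, 0.6]
width: 0.0392
```

```bash
python3 ob.py
```

```text
t 16.967 p [ 0.6676 -0.0233  0.1358] r [-3.1412 -0.0016  0.8988] F [1.31 1.14 0.57] M [ 0.2266 -0.3151  0.1678] j6 -1.0193 v6 0.747 w 0.0392 jt6 -0.447129188105464
```

Call:
servo_tool(
  targets="0 0 0 0.0003 0 0 0.02;0 0 0 0.0006 0 0 0.04;0 0 0 0.001 0 0 0.06",
)

```text
time: 17.22
tool_pos: [0.6678, -0.0232, 0.1357]
ee_rot: [-3.141, -0.002, 0.71]
wrist_force: [2.6, 2.4, 0.4]
width: 0.0397
```

```bash
python3 ob.py
```

```text
t 17.217 p [ 0.6678 -0.0232  0.1357] r [-3.141  -0.0019  0.7104] F [2.56 2.42 0.44] M [ 0.1964 -0.3944  0.162 ] j6 -0.8308 v6 0.746 w 0.0397 jt6 -0.43632103130221367
```

Call:
servo_tool(
  targets="0 0 0 0.0003 0 0 0.02;0 0 0 0.0006 0 0 0.04;0 0 0 0.001 0 0 0.06",
)

```text
time: 17.47
tool_pos: [0.6679, -0.0231, 0.1356]
ee_rot: [-3.141, -0.002, 0.522]
wrist_force: [1.1, 2.5, -0.5]
width: 0.0395
```

```bash
python3 ob.py
```

```text
t 17.467 p [ 0.6679 -0.0231  0.1356] r [-3.1408 -0.0022  0.522 ] F [ 1.15  2.52 -0.46] M [ 0.2803 -0.3473  0.1539] j6 -0.6423 v6 0.747 w 0.0395 jt6 -0.4251459985971451
```

```bash
python3 - <<'E'
from st import *
S=snap("side","s14");T=snap("top","t14")
a=cv2.resize(S[0][165:240,350:430],None,fx=8,fy=8,interpolation=cv2.INTER_CUBIC)
cv2.imwrite("pics/s14z.png",a[:,:,::-1])
a=cv2.resize(load("s11.npz")[0][165:240,350:430],None,fx=8,fy=8,interpolation=cv2.INTER_CUBIC)
cv2.imwrite("pics/s11z.png",a[:,:,::-1])
E
python3 ob.py
```

```text
t 17.567 p [ 0.6679 -0.0231  0.1355] r [-3.1407 -0.0022  0.5246] F [ 2.47  2.52 -0.21] M [ 0.4383 -0.4388 -0.126 ] j6 -0.645 v6 -0.047 w 0.0394 jt6 0.1804281072691083
```

View pics/s14z.png

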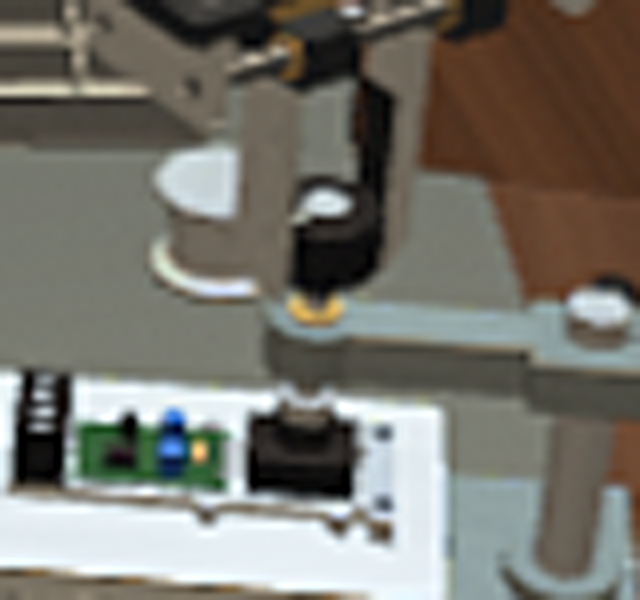

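View pics/s11z.png

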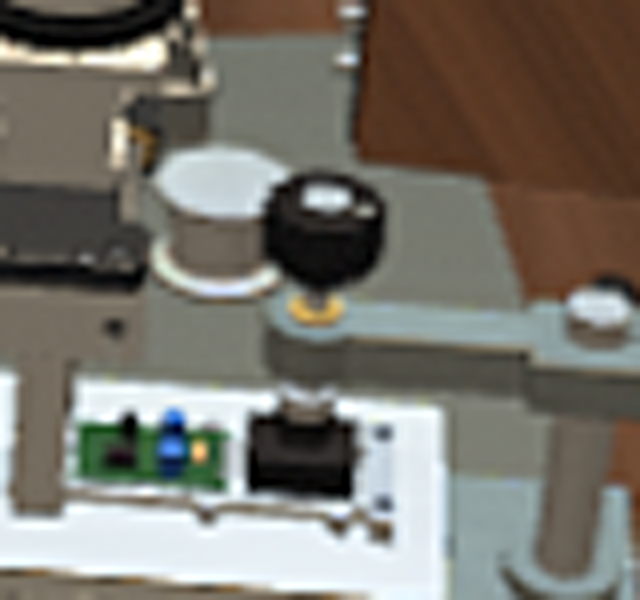

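Call:
servo_tool(
  targets="0 0 0 0.0003 0 0 0.02;0 0 0 0.0006 0 0 0.04;0 0 0 0.001 0 0 0.06",
)

```text
time: 17.82
tool_pos: [0.6681, -0.0231, 0.1354]
ee_rot: [-3.14, -0.002, 0.335]
wrist_force: [3.4, 2.4, 0.1]
width: 0.0397
```

```bash
python3 ob.py
```

```text
t 17.817 p [ 0.6681 -0.0231  0.1354] r [-3.1405 -0.0024  0.3353] F [3.44 2.37 0.13] M [ 0.4362 -0.5511  0.1867] j6 -0.4556 v6 0.748 w 0.0397 jt6 -0.415369039401412
```

Call:
servo_tool(
  targets="0 0 0 0.0003 0 0 0.02;0 0 0 0.0006 0 0 0.04",
)

```text
time: 17.98
tool_pos: [0.6682, -0.023, 0.1353]
ee_rot: [-3.14, -0.003, 0.21]
wrist_force: [2.4, 3.1, -0.5]
width: 0.0393
```

```bash
python3 ob.py
```

```text
t 17.983 p [ 0.6682 -0.023   0.1353] r [-3.1402 -0.0026  0.2097] F [ 2.38  3.07 -0.51] M [ 0.4507 -0.5822  0.1286] j6 -0.33 v6 0.746 w 0.0393 jt6 -0.40656390599906445
```

Call:
servo_tool(
  targets="0 0 0 0.0003 0 0 0.02;0 0 0 0.0006 0 0 0.04",
)

```text
time: 18.15
tool_pos: [0.6683, -0.023, 0.1352]
ee_rot: [-3.14, -0.003, 0.084]
wrist_force: [3.0, 2.8, 1.2]
width: 0.0396
```

```bash
python3 ob.py
```

```text
t 18.15 p [ 0.6683 -0.023   0.1352] r [-3.1399 -0.0027  0.084 ] F [3.02 2.83 1.16] M [ 0.4575 -0.5489  0.2021] j6 -0.2043 v6 0.747 w 0.0396 jt6 -0.39930783212184906
```

Call:
servo_tool(
  targets="0 0 0 0.0003 0 0 0.02",
)

```text
time: 18.23
tool_pos: [0.6684, -0.023, 0.1352]
ee_rot: [-3.14, -0.003, 0.021]
wrist_force: [3.3, 2.4, 0.7]
width: 0.0396
```

```bash
python3 ob.py
```

```text
t 18.233 p [ 0.6684 -0.023   0.1352] r [-3.1397 -0.0029  0.0212] F [3.26 2.36 0.73] M [ 0.4886 -0.6404  0.2097] j6 -0.1415 v6 0.749 w 0.0396 jt6 -0.3957691602408886
```

Call:
servo_tool(
  targets="0 0 0 0.0003 0 0 0.02",
)

```text
time: 18.32
tool_pos: [0.6684, -0.023, 0.1352]
ee_rot: [-3.14, -0.003, -0.042]
wrist_force: [3.2, 2.8, 0.3]
width: 0.0394
```

```bash
python3 ob.py
```

```text
t 18.317 p [ 0.6684 -0.023   0.1352] r [-3.1396 -0.0029 -0.0416] F [3.2  2.75 0.28] M [ 0.4916 -0.6073  0.1753] j6 -0.0787 v6 0.748 w 0.0394 jt6 -0.39225426502525806
```

Call:
servo_tool(
  targets="0 0 0 0.0003 0 0 0.02",
)

```text
time: 18.4
tool_pos: [0.6685, -0.023, 0.1351]
ee_rot: [-3.139, -0.003, -0.104]
wrist_force: [3.9, 2.3, 0.2]
width: 0.0394
```

```bash
python3 ob.py
```

```text
t 18.4 p [ 0.6685 -0.023   0.1351] r [-3.1393 -0.0029 -0.1045] F [3.94 2.27 0.23] M [ 0.5017 -0.62    0.2755] j6 -0.0158 v6 0.745 w 0.0394 jt6 -0.38877259008586407
```

Call:
servo_tool(
  targets="0 0 0 0.0003 0 0 0.02",
)

```text
time: 18.48
tool_pos: [0.6685, -0.023, 0.135]
ee_rot: [-3.139, -0.003, -0.167]
wrist_force: [3.5, 3.7, 0.2]
width: 0.0393
```

```bash
python3 ob.py
```

```text
t 18.483 p [ 0.6685 -0.023   0.135 ] r [-3.1392 -0.0028 -0.1672] F [3.5  3.72 0.18] M [ 0.4462 -0.6918  0.2101] j6 0.047 v6 0.746 w 0.0393 jt6 -0.3852193057537079
```

Call:
servo_tool(
  targets="0 0 0 0.0003 0 0 0.02",
)

```text
time: 18.57
tool_pos: [0.6686, -0.023, 0.135]
ee_rot: [-3.139, -0.003, -0.23]
wrist_force: [4.5, 3.7, 0.6]
width: 0.0394
```

```bash
python3 ob.py
```

```text
t 18.567 p [ 0.6686 -0.023   0.135 ] r [-3.139  -0.0029 -0.2301] F [4.51 3.69 0.56] M [ 0.3655 -0.7223  0.2318] j6 0.1098 v6 0.746 w 0.0394 jt6 -0.38174891844391823
```

Call:
servo_tool(
  targets="0 0 0 0.0003 0 0 0.02",
)

```text
time: 18.65
tool_pos: [0.6687, -0.0231, 0.135]
ee_rot: [-3.139, -0.003, -0.293]
wrist_force: [5.0, 2.6, -0.5]
width: 0.0394
```

```bash
python3 ob.py
```

```text
t 18.65 p [ 0.6687 -0.0231  0.135 ] r [-3.1388 -0.003  -0.2929] F [ 4.96  2.65 -0.48] M [ 0.4497 -0.6643  0.2486] j6 0.1726 v6 0.747 w 0.0394 jt6 -0.3782052453607321
```

Call:
servo_tool(
  targets="0 0 0 0.0003 0 0 0.02;0 0 0 0.0006 0 0 0.04;0 0 0 0.001 0 0 0.06;0 0 0 0.0013 0 0 0.08;0 0 0 0.0015 0 0 0.088;0 0 0 0.0015 0 0 0.0915;0 0 0 0.0015 0 0 0.0915;0 0 0 0.0015 0 0 0.0915",
)

```text
time: 19.32
tool_pos: [0.6689, -0.0232, 0.1348]
ee_rot: [-3.138, -0.003, -0.578]
wrist_force: [4.4, 2.2, 0.5]
width: 0.0395
```

```bash
python3 ob.py
```

```text
t 19.317 p [ 0.6689 -0.0232  0.1348] r [-3.1379 -0.0027 -0.5776] F [4.41 2.22 0.45] M [ 0.5037 -0.8221  0.2299] j6 0.4572 v6 -0.001 w 0.0395 jt6 0.17104178667068481
```

Call:
servo_tool(
  targets="0.5 0 0 0 0 0 0;0.8 0 0 0 0 0 0;0.9 0 0 0 0 0 0;0.9 0 0 0 0 0 0;0.9 0 0 0 0 0 0;0.9 0 0 0 0 0 0;0.9 0 0 -0.1 0 0 0;0.9 0 0 -0.22 0 0 0;0.9 0 0 -0.34 0 0 0;0.9 0 0 -0.44 0 0 0;0.9 0 0 -0.5 0 0 0;0.9 0 0 -0.5 0 0 0",
)

```text
time: 20.32
tool_pos: [0.6689, -0.0246, 0.2646]
ee_rot: [-3.138, -0.008, -0.581]
wrist_force: [0.2, 0.2, 0.8]
width: 0.0843
```

```bash
python3 ob.py; python3 - <<'E'
from st import *
S=snap("side","s15");T=snap("top","t15")
a=cv2.resize(S[0][165:240,350:430],None,fx=8,fy=8,interpolation=cv2.INTER_CUBIC)
cv2.imwrite("pics/s15z.png",a[:,:,::-1])
a=cv2.resize(S[0][219:237,380:405],None,fx=32,fy=32,interpolation=cv2.INTER_NEAREST)
cv2.imwrite("pics/s15m.png",a[:,:,::-1])
E
```

```text
t 20.317 p [ 0.6689 -0.0246  0.2646] r [-3.1376 -0.0084 -0.5806] F [0.19 0.23 0.8 ] M [-0.0259 -0.0034 -0.0353] j6 0.4592 v6 0.002 w 0.0843 jt6 -0.0008208809231291525
```

View pics/s15z.png

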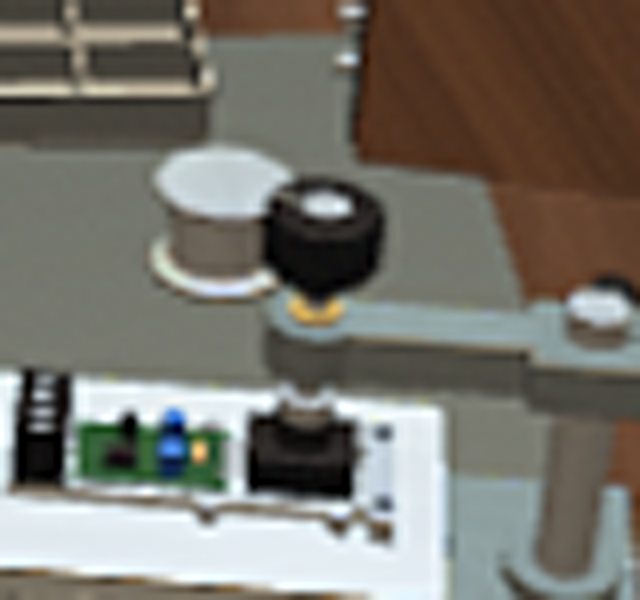

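View pics/s15m.png

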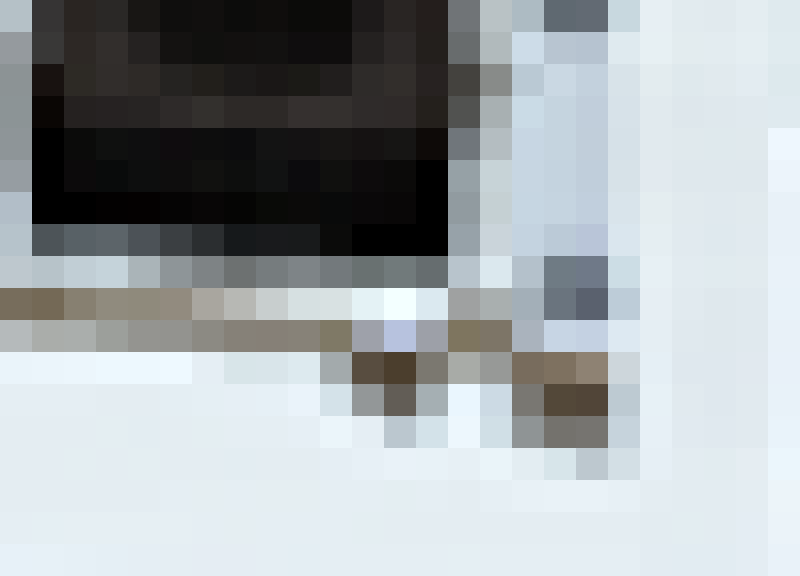

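View pics/s15.png

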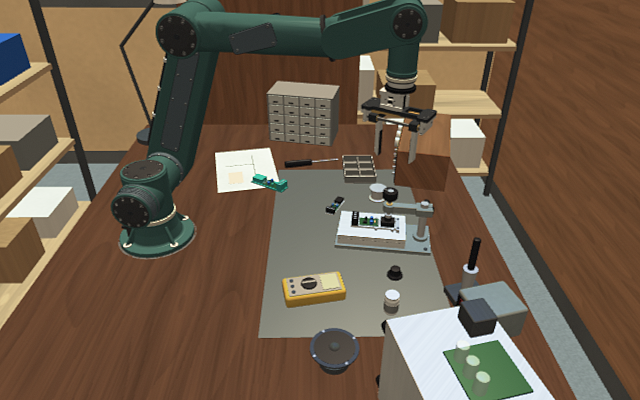

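```bash
python3 - <<'E'
from st import *
r=[]
for n in("s11","s14","s15"):
    S=load(n+".npz"); r.append(cv2.resize(S[0][183:207,379:403],None,fx=11,fy=11,interpolation=cv2.INTER_NEAREST))
cv2.imwrite("pics/knob.png",np.hstack(r)[:,:,::-1])
E
```

```text
(no output)
```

View pics/knob.png

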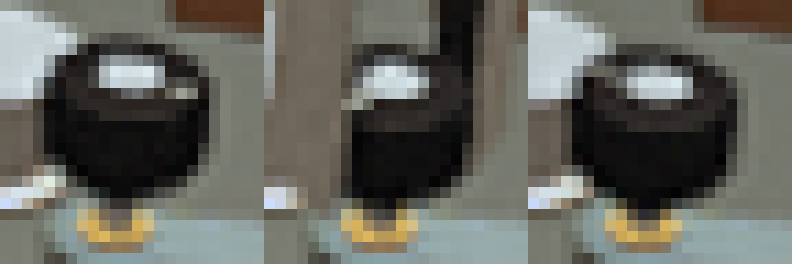

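```bash
python3 -c "
from bench import robot
print(robot.close_job())"
```

```text
the job is handed in; nothing more can be done
None
```

The amplifier module is loaded and clamped, the gripper has let go, and the job was handed in at about 20.5 s on the robot's clock. No verdict was reported.

**Loading:** I gripped the grey module, the larger of the two, by its terminal strip and set it on the bed. The nose came down about 1° high, so I let it drop flat and gripped it again. I then slid it between both pairs of pins. It stopped hard at the stop bar: about 10 N of push moved it no further. After I released it, and again after clamping, the side view showed its end touching the stop.

**Clamping:** I turned the knob clockwise in one grip. The joint 6 torque reading was almost flat until 81° of turn, then rose steadily at about 0.08 N m per quarter turn. I took 81° as the touch point; it means a starting gap of about 1.8 mm, within the stated 1.5–4.5 mm. I stopped about 90° past it, at roughly 171° in total.

**Last checks:**
- **Gripper:** it is open and about 10 cm above the knob, with wrist forces near zero.
- **Other items:** the bench items in view are where they were; the small module, spool, meter and driver show no movement.
- **Knob:** the white index mark is where a turn of about 171° should put it, but only as a faint pixel or two.

**Disagreements:**
- **Joint torque sign:** the sign of the joint 6 torque reading was odd. The wrist moment is noisy and did not show the touch at first, but later rose from about 0.17 to 0.23 N m, which agrees with it.
- **Cameras:** the two cameras disagreed by about 3 mm along the stand. I used the average, and positions relative to the pins for the fit.

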